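# Turn a housing cover over on the turnover chute and load it in the carrier

### The arm

A 6-joint arm with a two-finger parallel gripper is mounted at the origin on the work surface. World frame = base frame: x ahead of the robot, y to its left, z up, the work surface at z = 0. Lengths are in m, angles in rad, forces in N, time in s.
With the tool pointing down it reaches from about 0.325 to 0.85 m from the base axis. Payload 4.4 kg.
Tool frame: the origin (TCP) lies midway between the tips of the shut fingers; the grasp point (between the pads) lies 19 mm behind it (arm.grip_depth is the y of the grasp point in the tool frame, in m); y points along the fingers, z is the direction in which the jaws open and shut, and the axes are right-handed (so a half turn about y gives the same grasp; the last joint's range is limited). The gripper opens to 94 mm and grips with 3 to 60 N. Pads are 16 mm wide; open, the fingers measure 119 mm over their backs; the gripper's body (75 mm by 177 mm) begins 78 mm behind the grasp point.
Start: joints at [-1.393, 0.207, 1.542, -0, 1.393, -0.15], TCP at [0.185, -0.544, 0.178] pointing down, gripper open.
Joint ranges: [-2.73, 2.73], [-0.86, 2.22], [0.23, 2.46], [-1.11, 4.25], [0.08, 2.63], [-2.82, 2.82]. Speed limits (rad/s): [2.79, 2.79, 3.14, 3.14, 3.14, 3.14].

### API

Orientations are given as a unit quaternion [w, x, y, z].
In Python, from rig import arm, optics gives the robot as it stands.
- The arm moves only by the tool jog_arm, never from a script. Its argument "commands" is a list of rows, each a list of 7 numbers: the turn, a rotation vector about the tool's x, y, z in degrees, then the shift along the tool's x, y, z in cm, then the closure, from 0 (fully open) to 1 (shut). A call has 1 to 12 rows; each row shifts and turns the commanded pose from where the row before left it, along the tool's axes as they then stand; what a row does not reach is not made up. A row lasts 1/10 s, in which the tool goes at most 50 mm and 8.59 degrees, less where a joint would pass 70% of its speed; a pose out of reach is approached as far as the arm can. A call with a gripper value outside its range is refused whole. The fingers move at their own pace and stop on an object; "grip_force" is the grip in N (left out, the last holds). Time passes only in rows, so rows that do not move let the fingers close. It gives the time, the measured TCP pose, the force and the opening at its end, in the units of the state.
- arm.get_state(): the state, without advancing time (a new reading comes with each control period).
- optics.camera(name): name is "scene" or "top" or "wrist"; returns a dict with "color" (480x640x3 uint8, blue, green, red), "z_map" (480x640 float32, m along the optical axis (not along the pixel's ray), 0 where there is no reading), "camera_matrix" (3x3 intrinsics, pixels), "k1" (the pictures are not rectified: a ray, as slopes to the right and down, at radius r is drawn at 1 + k1 r^2 times it, then the intrinsics apply), "xyz" and "orientation" of the camera in the world. Camera axes: x right, y up, looking along -z (the intrinsics and any distortion apply to the point x, -y, -z); pixel columns grow to the right and rows downward; lengths in m; the calibration is good to about 2 mm. A picture is of the moment at which its call begins.
- arm.sign_off(): hands the job in, once; it reports no verdict.
The state is a dict: "time": time; "qpos": joint angles; "joint_vel": joint speeds; "joint_efforts": joint torques, N m; "tool_pos": TCP position; "tool_rot": TCP orientation; "contact_force": force on the tool from outside, world axes, zero at the start; "wrist_torque": the same for the moment, N m; "width": finger opening in m.
Only numpy, scipy, OpenCV 4.12 (cv2) and the standard library are available. Lean on these libraries where they do the work, as an engineer would, in place of code of your own. Each camera call takes 0.05 s, during which the arm holds its last target.

### The job

One housing cover still lies flat side up on the bench: turn it over on the turnover chute, by letting go of it, flat side up, across the edge of the chute's upper lip so that it tips over the edge and slides down to the stop open side up. Then take it off the chute's sloping bed and set it down gently, without dropping it, in the free nest of the carrier, open side up like its neighbour. Leave the finished cover, the screw tray, the glue jar and the gaskets where they are.

Things in the scene. Friction and masses are not known exactly. Their poses are not given: they have to be found in the camera images.
- cover: Bare aluminium cover, a shallow pan 64 (x) x 48 (y) x 10 mm (z), 4 mm floor and walls, 40 to 65 g. It starts on the bare bench, flat side (four screw holes) up, hollow down. Origin: centre of the open side's rim plane (on the bench at first; 10 mm off its support once turned over). z points out of the flat side: up at first, down when turned. x runs along the length.
- chute: Fixed turnover chute, 190 x 150 mm, 170 mm high: polished steel sheets, slippery (friction about 0.22), on an aluminium base. Origin: centre of the base's underside; z up; x level, from the low open front to the high rear. A cover let go flat side up on the lip's edge, length along x, tips over, turns and slides on the bed under the lip to the front stop within 1.5 s.
- chute_edge (a point): Middle of the free edge of the upper lip, on its top face, 146 mm up. The lip, 118 mm wide, 30 mm long, slopes 20 degrees down towards the chute's +x and ends here. The cover turns over if let go 5 to 20 mm above it with its middle between 5 mm before and 20 mm past the edge (best 10 mm past it, towards +x). 30 mm or more past it, it slides down unturned.
- chute_bed (a point): Point of the bed's surface under the middle of a cover lying against the stop, 47 mm up; the cover rests up to 25 mm to either side. The bed, 110 mm wide, slopes 32 degrees down towards the chute's -x to a 13 mm high stop strip; no side walls here. The lip hangs over it, so grip the cover square to the bed: the hand leans 32 degrees towards the chute's -x.
- carrier: Fixed black plate 196 (x) x 96 (y) x 12 mm with two equal nests in a row along x, 92 mm apart. A nest takes one cover, length along x (either way round), between four 6 mm high aluminium corner stops with 2.5 mm play all round; the middle 45 mm of its long sides is open for fingers. Origin: centre of the underside.
- free_nest (a point): Centre of the free nest's floor (12 mm above the bench), on the carrier's +x half.
- done_cover: The finished neighbour, an equal cover lying open side up in the nest on the carrier's -x half. Origin: centre of its underside.
- screw_tray: Loose grey tray 90 x 70 x 22 mm with one divider, to be left alone. Origin: centre of its underside.
- glue_jar: Loose closed white jar, 44 mm across, 55 mm high, to be left alone. Origin: centre of its underside.
- gasket_stack: Loose stack of black rubber gaskets, 66 x 50 x 8 mm, to be left alone. Origin: centre of its underside.
- chute_rear (a point): Middle of the top of the upright rear plate, 170 mm up, 95 mm past the edge. Clear side plates, 138 mm high, with aluminium uprights (154 mm high at the front, 170 mm at the rear) run from here to 25 mm before the chute's origin; outer faces 71 mm either side of the middle.

How it is judged:
By the outcome, as a careful person would: the job done as asked, in the order asked, and still so for the second after the job is handed in, with the robot touching nothing.
It also fails if it takes over 58 s, if anything falls off the work surface, if the arm or the gripper's body presses on something with over 40 N, if the wrist force passes 120 N, or if a joint passes its speed limit or range.

## Working session

There is one attempt and no reset: what is moved stays moved. The work goes in short steps, Python scripts to look and compute and a tool call to move; the robot and the scene stay as the last step left them, time stands still between calls to the robot, and variables do not carry over. Pictures are saved under pics/ and viewed, and the job is handed in when it is done.

Besides the shell and the picture viewer there is one more tool, called after "Emit:" as name(argument=value, ...), one argument or row to a line, values as JSON. jog_arm: Moves the arm, as the interface text tells. Its arguments: {"type":"object","properties":{"commands":{"type":"array"},"grip_force":{"type":"number"}},"required":["commands"]}

```bash
ls; mkdir -p pics; python3 - <<'E'
from rig import arm, optics
import cv2,pickle
print(arm.get_state(), arm.grip_depth)
d={}
for n in ["scene","top","wrist"]:
    c=optics.camera(n); d[n]=c
    cv2.imwrite(f"pics/{n}0.png",c["color"]); print(n,c["camera_matrix"],c["k1"],c["xyz"],c["orientation"])
pickle.dump(d,open("d0.pkl","wb"))
E
```

```text
pics
{'time': 0.0, 'qpos': array([-1.39352096e+00,  2.07401159e-01,  1.54291302e+00,  1.39895029e-05,
        1.39349650e+00, -1.50474198e-01]), 'joint_vel': array([ 6.68902857e-04, -9.97287374e-04, -8.38386250e-05,  8.29716904e-04,
        8.23335165e-04, -1.66832628e-03]), 'joint_efforts': array([ 5.64044512e-04, -3.70869398e+01, -2.81416905e+01,  6.97851693e-02,
        3.62142816e-02, -1.88489780e-04]), 'tool_pos': array([ 0.18495687, -0.54354427,  0.17682099]), 'tool_rot': array([ 0.11535244, -0.11536372,  0.69841725, -0.69684888]), 'contact_force': array([-0.15185915, -0.46206305, -0.5992957 ]), 'wrist_torque': array([-0.0444745 ,  0.02763095,  0.00269955]), 'width': 0.09408470593144697} -0.0188
scene [[435.27890984   0.         320.09907896]
 [  0.         435.27890984 235.97622296]
 [  0.           0.           1.        ]] -0.059550682008329706 [0.91822754 0.43640693 0.76182764] [0.27887383 0.1073441  0.32762965 0.89630655]
top [[577.2607459    0.         315.39307592]
 [  0.         577.2607459  245.96083754]
 [  0.           0.           1.        ]] -0.11526100357328742 [0.4986716  0.00413016 1.50628527] [-0.69951606 -0.02510881  0.02768447  0.71363884]
wrist [[414.07892629   0.         323.15589854]
 [  0.         414.07892629 243.88553765]
 [  0.           0.           1.        ]] -0.08253491794920681 [ 0.25231345 -0.52046605  0.38429941] [ 0.80656804 -0.10020892  0.07294045 -0.57800161]
```

View pics/scene0.png

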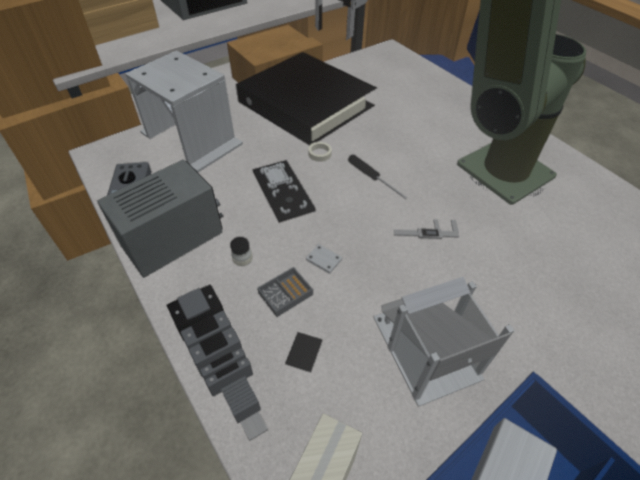

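View pics/top0.png

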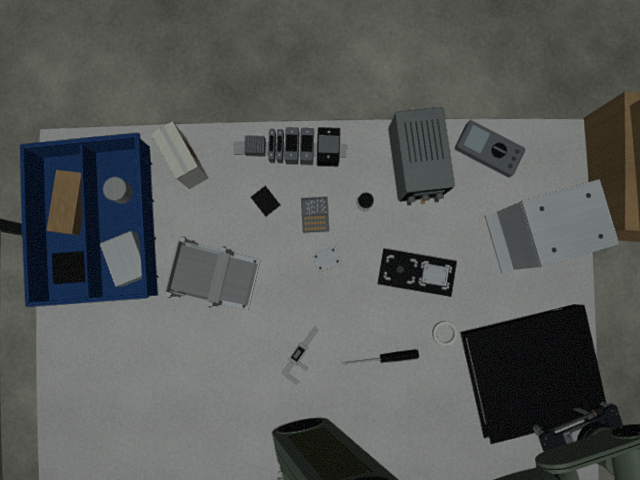

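View pics/wrist0.png

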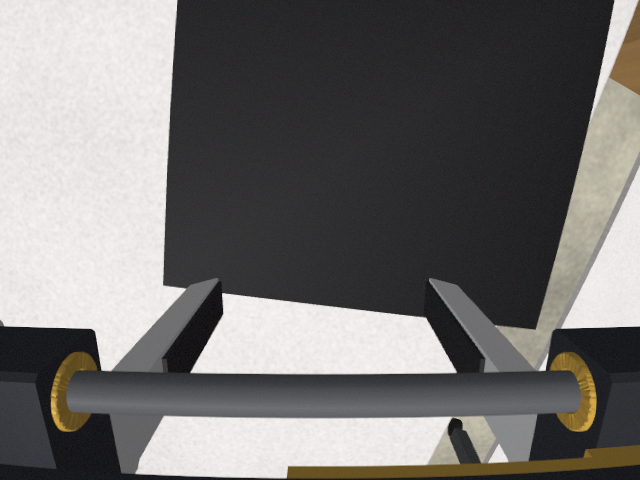

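The top view shows the loose cover at about (326,259), the carrier at (417,272) with its free nest on the left, and the chute at (213,270). I'll build the helpers and measure these.

```bash
cat > h.py <<'E'
import numpy as np,cv2,pickle
from scipy.spatial.transform import Rotation as R
def rot(q): return R.from_quat([q[1],q[2],q[3],q[0]])
def und(c,uv):
    K=c["camera_matrix"];k=c["k1"]
    uv=np.atleast_2d(np.asarray(uv,float))
    d=np.array([k,0,0,0,0],float)
    return cv2.undistortPoints(uv.reshape(-1,1,2),K,d).reshape(-1,2)
def pts(c,uv,z):
    n=und(c,uv); z=np.asarray(z,float).reshape(-1)
    p=np.c_[n[:,0]*z,-n[:,1]*z,-z]
    return rot(c["orientation"]).apply(p)+c["xyz"]
def cloud(c):
    v,u=np.mgrid[0:480,0:640]
    P=pts(c,np.c_[u.ravel(),v.ravel()],c["z_map"].ravel()).reshape(480,640,3)
    P[c["z_map"]<=0]=np.nan
    return P
def onplane(c,uv,h):
    n=und(c,uv); d=rot(c["orientation"]).apply(np.c_[n[:,0],-n[:,1],-np.ones(len(n))])
    t=(h-c["xyz"][2])/d[:,2]
    return c["xyz"]+d*t[:,None]
def proj(c,P):
    P=np.atleast_2d(P); q=rot(c["orientation"]).inv().apply(P-c["xyz"])
    s=np.c_[q[:,0]/-q[:,2],-q[:,1]/-q[:,2]]; r2=(s**2).sum(1)
    s=s*(1+c["k1"]*r2)[:,None]; K=c["camera_matrix"]
    return np.c_[K[0,0]*s[:,0]+K[0,2],K[1,1]*s[:,1]+K[1,2]]
E
python3 - <<'E'
from h import *
d=pickle.load(open("d0.pkl","rb"))
t=d["top"]; P=cloud(t)
for n,(u,v) in dict(cover=(326,259),carr=(417,272),chL=(190,270),chR=(240,280),bench=(300,300)).items(): print(n,P[v,u].round(4))
# scene cam bench
s=d["scene"];S=cloud(s);print(S[330,430],S[258,322])
# row profile across chute
for u in range(150,275,4): print(u,P[272,u].round(3))
cv2.imwrite("pics/a.png",cv2.resize(t["color"][220:320,150:290],None,fx=5.7,fy=5.7,interpolation=cv2.INTER_CUBIC))
cv2.imwrite("pics/b.png",cv2.resize(t["color"][230:310,300:470],None,fx=4.7,fy=4.7,interpolation=cv2.INTER_CUBIC))
cv2.imwrite("pics/c.png",cv2.resize(s["color"][260:420,350:540],None,fx=3.7,fy=3.7,interpolation=cv2.INTER_CUBIC))
E
```

```text
cover [ 0.576  -0.0293  0.0117]
carr [ 0.5373 -0.2647  0.0136]
chL [0.5501 0.3014 0.1215]
chR [0.5252 0.1896 0.0508]
bench [ 0.4712  0.0404 -0.0015]
[0.55030646 0.25223493 0.08637935] [ 0.58072283 -0.02973485  0.01028199]
150 [0.549 0.417 0.061]
154 [0.551 0.419 0.014]
158 [0.551 0.412 0.003]
162 [0.551 0.402 0.001]
166 [0.55  0.391 0.002]
170 [0.545 0.339 0.166]
174 [0.545 0.336 0.139]
178 [0.545 0.328 0.133]
182 [0.545 0.319 0.128]
186 [0.546 0.312 0.119]
190 [0.546 0.303 0.115]
194 [0.546 0.295 0.108]
198 [0.546 0.285 0.104]
202 [0.546 0.277 0.097]
206 [0.546 0.268 0.093]
210 [0.546 0.26  0.083]
214 [0.543 0.239 0.146]
218 [0.543 0.229 0.146]
222 [0.543 0.218 0.157]
226 [0.545 0.222 0.068]
230 [0.546 0.213 0.061]
234 [0.545 0.204 0.056]
238 [0.546 0.195 0.044]
242 [0.545 0.185 0.046]
246 [0.545 0.175 0.041]
250 [0.546 0.166 0.03 ]
254 [0.545 0.155 0.043]
258 [0.546 0.149 0.001]
262 [0.546 0.138 0.005]
266 [0.546 0.128 0.   ]
270 [0.545 0.117 0.001]
274 [0.545 0.107 0.   ]
```

View pics/a.png

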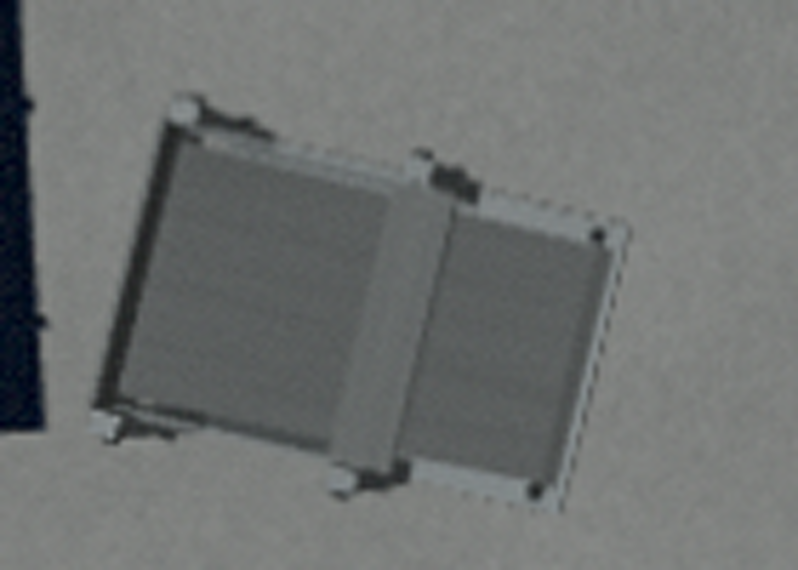

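View pics/b.png

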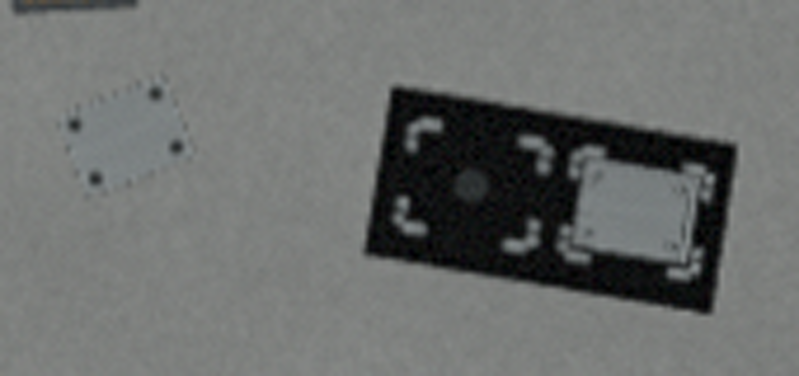

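View pics/c.png

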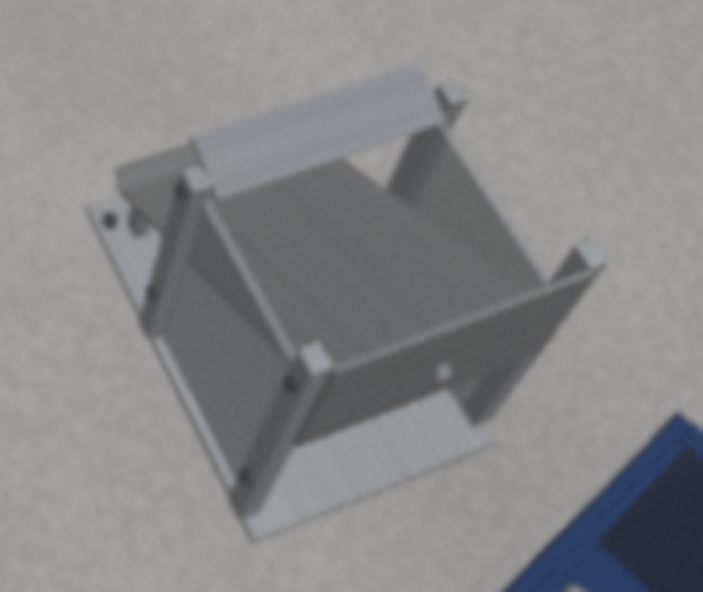

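```bash
cat > m.py <<'E'
from h import *
d=pickle.load(open("d0.pkl","rb"))
t=d["top"]; s=d["scene"]
A=lambda p:np.array(p)/5.7+[150,220]-0.4
B=lambda p:np.array(p)/4.7+[300,230]-0.4
def fit(W,L,wd): # W corners ordered around; returns centre,yaw of long axis
    c=W.mean(0); r=cv2.minAreaRect(W[:,:2].astype(np.float32)*1000)
    return c,r
lipE=onplane(t,A([(390,190),(330,462)]),.146); lipH=onplane(t,A([(453,207),(395,470)]),.156)
base=onplane(t,A([(628,222),(560,512)]),.006)
for n,p in dict(lipE=lipE,lipH=lipH,base=base).items():
    v=p[0]-p[1]; print(n,p.round(4).tolist(),'mid',p.mean(0).round(4),'len',np.linalg.norm(v).round(4),'dir',np.degrees(np.arctan2(v[1],v[0])).round(2))
# segment carrier (dark) & cover
g=t["color"].max(2)
def seg(mask,h,K=4):
    n,l,st,_=cv2.connectedComponentsWithStats(mask.astype(np.uint8)); i=1+st[1:,4].argmax()
    v,u=np.where(l==i); h_=cv2.convexHull(np.c_[u,v].astype(np.int32)).reshape(-1,2)
    P=onplane(t,h_,h); r=cv2.minAreaRect((P[:,:2]*1000).astype(np.float32)); return r,st[i]
m=np.zeros((480,640),bool); m[240:305,370:465]=g[240:305,370:465]<70
print('carrier',seg(m,.012))
for nm,q,h in [('carr',[(392,87),(736,145),(712,313),(366,254)],.012),('cover',[(60,122),(160,75),(190,155),(92,197)],.010),('holes',[(75,125),(155,94),(177,147),(96,179)],.010),('neststops',[(407,118),(552,143),(535,252),(393,227)],.018)]:
    P=onplane(t,B(q),h); print(nm,P.mean(0).round(4), [np.round(np.linalg.norm(P[i]-P[i-1]),4) for i in range(4)], [np.degrees(np.arctan2(*(P[i]-P[i-1])[[1,0]])).round(1) for i in range(4)])
E
python3 m.py
python3 - <<'E'
from h import *
d=pickle.load(open("d0.pkl","rb"))
s=d["scene"];t=d["top"]
cv2.imwrite("pics/e.png",cv2.resize(s["color"][240:275,300:345],None,fx=12,fy=12,interpolation=cv2.INTER_CUBIC))
cv2.imwrite("pics/f.png",cv2.resize(s["color"][155:225,245:320],None,fx=8,fy=8,interpolation=cv2.INTER_CUBIC))
E
```

```text
lipE [[0.5884, 0.229, 0.146], [0.4762, 0.255, 0.146]] mid [0.5323 0.242  0.146 ] len 0.1152 dir -13.07
lipH [[0.5802, 0.2013, 0.156], [0.4727, 0.2264, 0.156]] mid [0.5264 0.2138 0.156 ] len 0.1105 dir -13.12
base [[0.5809, 0.143, 0.006], [0.4494, 0.1759, 0.006]] mid [0.5152 0.1594 0.006 ] len 0.1355 dir -14.04
carrier (((537.0280151367188, -265.0745849609375), (195.7874298095703, 94.81639099121094), 79.1714859008789), array([ 378,  249,   79,   48, 1998], dtype=int32))
carr [ 0.5371 -0.2653  0.012 ] [np.float64(0.0934), np.float64(0.1946), np.float64(0.0942), np.float64(0.1949)] [np.float64(-10.4), np.float64(-100.7), np.float64(169.8), np.float64(79.1)]
cover [ 0.5766 -0.0301  0.01  ] [np.float64(0.045), np.float64(0.0611), np.float64(0.0473), np.float64(0.0589)] [np.float64(21.9), np.float64(-65.9), np.float64(-160.8), np.float64(112.0)]
holes [ 0.5771 -0.0302  0.01  ] [np.float64(0.032), np.float64(0.0474), np.float64(0.0317), np.float64(0.0481)] [np.float64(20.1), np.float64(-69.9), np.float64(-158.8), np.float64(110.4)]
neststops [ 0.546  -0.2199  0.018 ] [np.float64(0.0605), np.float64(0.0814), np.float64(0.0608), np.float64(0.0795)] [np.float64(-8.9), np.float64(-100.9), np.float64(169.3), np.float64(78.8)]
```

View pics/f.png

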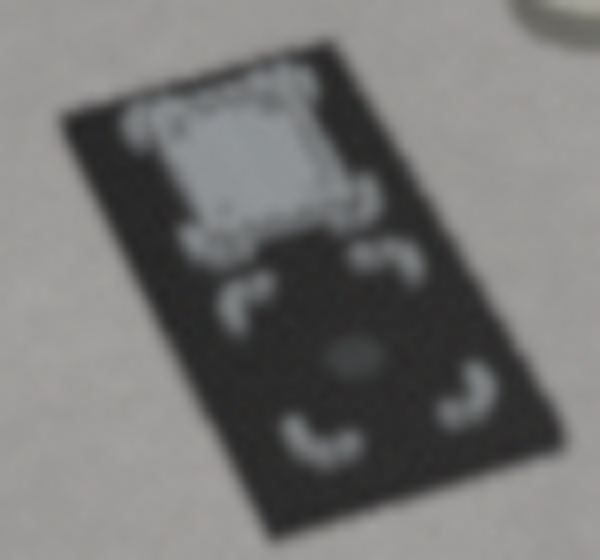

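View pics/e.png

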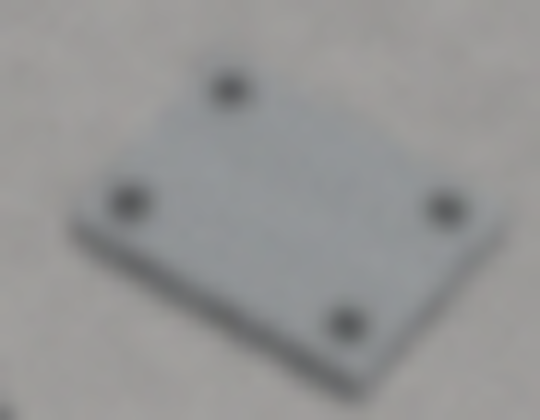

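```bash
cat > n.py <<'E'
from h import *
d=pickle.load(open("d0.pkl","rb"));t=d["top"];s=d["scene"]
M=rot([0.11535244,-0.11536372,0.69841725,-0.69684888]).as_matrix(); print("tool axes cols\n",M.round(3))
w=d["wrist"]; off=M.T@(w["xyz"]-np.array([.18495687,-.54354427,.17682099])); print("cam in tool",off.round(4), "look",(M.T@(-rot(w["orientation"]).as_matrix()[:,2])).round(3),"up",(M.T@(rot(w["orientation"]).as_matrix()[:,1])).round(3))
E_=lambda p:np.array(p)/12+[300,240]-.45
F_=lambda p:np.array(p)/8+[245,155]-.45
P=onplane(s,E_([(230,90),(128,203),(347,323),(446,209)]),.010); print('holes scene',P.mean(0).round(4),[np.degrees(np.arctan2(*(P[i]-P[i-1])[[1,0]])).round(1) for i in range(4)])
P=onplane(s,F_([(62,118),(335,42),(567,447),(272,540)]),.012); print('carr scene',P.mean(0).round(4),[np.degrees(np.arctan2(*(P[i]-P[i-1])[[1,0]])).round(1) for i in range(4)],[np.linalg.norm(P[i]-P[i-1]).round(4) for i in range(4)])
C_=lambda p:np.array(p)/3.7+[350,260]-.35
P=onplane(s,C_([(208,205),(452,130)]),.146); print('lip edge?',P.round(4).tolist(),P.mean(0).round(4))
P=onplane(s,C_([(193,140),(418,67)]),.156); print('lip hi',P.round(4).tolist(),P.mean(0).round(4))
T=cloud(t);S=cloud(s)
for n,Cc in (('top',T),('scene',S)):
    Q=Cc.reshape(-1,3); Q=Q[~np.isnan(Q[:,0])]
    c0=np.array([.5323,.242]); 
    for yaw in (76.5,):
        a=np.radians(yaw); ux=np.array([np.cos(a),np.sin(a)]); uy=np.array([-ux[1],ux[0]])
        X=(Q[:,:2]-c0)@ux; Y=(Q[:,:2]-c0)@uy
        ok=(abs(Y)<.045)&(abs(X)<.14)&(Q[:,2]>.01)
        print(n)
        for x in np.arange(-.105,.11,.01):
            z=Q[ok&(abs(X-x)<.005),2]
            if len(z): print(x.round(3),len(z),np.percentile(z,[5,25,50,75,95]).round(3))
E
python3 n.py
```

```text
tool axes cols
 [[-0.947 -0.     0.322]
 [-0.322  0.002 -0.947]
 [-0.    -1.    -0.002]]
cam in tool [-0.0713 -0.2075 -0.0006] look [0.246 0.969 0.   ] up [-0.969  0.246  0.001]
holes scene [ 0.5758 -0.0311  0.01  ] [np.float64(-69.7), np.float64(20.4), np.float64(111.1), np.float64(-160.2)]
carr scene [ 0.5386 -0.2614  0.012 ] [np.float64(-101.4), np.float64(169.4), np.float64(78.2), np.float64(-10.8)] [np.float64(0.2009), np.float64(0.0951), np.float64(0.2011), np.float64(0.0934)]
lip edge? [[0.5962, 0.2263, 0.146], [0.4781, 0.2611, 0.146]] [0.5372 0.2437 0.146 ]
lip hi [[0.5848, 0.2013, 0.156], [0.4725, 0.231, 0.156]] [0.5287 0.2162 0.156 ]
top
-0.085 59 [0.011 0.037 0.041 0.042 0.046]
-0.075 131 [0.026 0.03  0.033 0.035 0.04 ]
-0.065 147 [0.029 0.032 0.035 0.037 0.042]
-0.055 150 [0.036 0.039 0.042 0.045 0.049]
-0.045 147 [0.041 0.046 0.048 0.05  0.053]
-0.035 157 [0.047 0.051 0.054 0.057 0.061]
-0.025 282 [0.056 0.06  0.066 0.154 0.158]
-0.015 235 [0.062 0.068 0.149 0.152 0.155]
-0.005 146 [0.142 0.145 0.147 0.149 0.152]
0.005 25 [0.141 0.143 0.144 0.146 0.149]
0.015 120 [0.08  
[... 507 characters left out ...]
4  0.041 0.044 0.044 0.046]
-0.045 55 [0.049 0.05  0.051 0.052 0.053]
-0.035 124 [0.053 0.054 0.056 0.057 0.059]
-0.025 415 [0.06  0.063 0.154 0.155 0.156]
-0.015 464 [0.066 0.07  0.15  0.152 0.154]
-0.005 461 [0.072 0.076 0.147 0.148 0.15 ]
0.005 186 [0.077 0.079 0.081 0.082 0.146]
0.015 180 [0.083 0.085 0.086 0.088 0.09 ]
0.025 203 [0.09  0.091 0.093 0.094 0.096]
0.035 208 [0.096 0.098 0.099 0.101 0.102]
0.045 225 [0.102 0.103 0.105 0.107 0.108]
0.055 219 [0.108 0.11  0.112 0.114 0.116]
0.065 233 [0.116 0.117 0.119 0.12  0.122]
0.075 242 [0.122 0.123 0.125 0.126 0.128]
0.085 10 [0.063 0.127 0.128 0.129 0.13 ]
0.095 890 [0.1   0.119 0.141 0.16  0.171]
0.105 4 [0.125 0.126 0.126 0.126 0.126]
```

```bash
cat > g.py <<'E'
# usage: delta to target: python3 g.py x y z psi_deg [lean_deg]  (TCP; psi = yaw of tool z; lean about tool z)
import sys
from h import *
from rig import arm
def target(psi,lean=0):
    a=np.radians(psi); z=np.array([np.cos(a),np.sin(a),0]); y=np.array([0,0,-1.]); x=np.cross(y,z)
    M=np.c_[x,y,z]
    return R.from_matrix(M)*R.from_euler('z',lean,degrees=True)
st=arm.get_state(); C=rot(st["tool_rot"]); p=st["tool_pos"]
print("t",round(st["time"],2),"q",np.degrees(st["qpos"]).round(1),"p",p.round(4),"w",round(st["width"],4),"F",st["contact_force"].round(1))
if len(sys.argv)>4:
    v=list(map(float,sys.argv[1:])); 
    Tg=target(v[3],v[4] if len(v)>4 else 0); D=C.inv()*Tg
    print("rotvec deg",np.degrees(D.as_rotvec()).round(2))
    dp=np.array(v[:3])-p
    print("shift cm, present axes",(C.inv().apply(dp)*100).round(2)," target axes",(Tg.inv().apply(dp)*100).round(2))
E
python3 g.py .5765 -.0305 .12 20.4
```

```text
t 0.15 q [-79.8  11.9  88.4  -0.   79.8  -8.6] p [ 0.185  -0.5437  0.177 ] w 0.094 F [-0.6 -0.5 -0.8]
rotvec deg [ 7.000e-02 -9.162e+01 -9.000e-02]
shift cm, present axes [-53.59   5.78 -35.97]  target axes [-34.46   5.7   54.58]
```

Emit:
jog_arm(
  commands=[
    [0,-7.6,0,0,0,0,0],
    [0,-7.6,0,0,0,0,0],
    [0,-7.6,0,0,0,0,0],
    [0,-7.6,0,0,0,0,0],
    [0,-7.6,0,0,0,0,0],
    [0,-7.6,0,0,0,0,0],
    [0,-7.6,0,0,0,0,0],
    [0,-7.6,0,0,0,0,0],
    [0,-7.6,0,0,0,0,0],
    [0,-7.6,0,0,0,0,0],
    [0,-7.6,0,0,0,0,0],
    [0,-7.6,0,0,0,0,0],
  ],
  grip_force=20,
)

```text
time: 1.35
tool_pos: [0.1851, -0.544, 0.1774]
tool_rot: [0.581, -0.58, 0.404, -0.404]
contact_force: [0.1, -0.1, 0.2]
width: 0.0938
```

```bash
python3 g.py .5765 -.0305 .10 20.4
```

```text
t 1.35 q [ -79.8   11.9   88.4    0.    79.8 -100.1] p [ 0.1851 -0.544   0.1774] w 0.0938 F [ 0.1 -0.1  0.2]
rotvec deg [-0.01 -0.11 -0.06]
shift cm, present axes [-34.58   7.79  54.52]  target axes [-34.48   7.74  54.59]
```

Emit:
jog_arm(
  commands=[
    [0,0,0,-1.73,0,2.72,0],
    [0,0,0,-1.73,0,2.72,0],
    [0,0,0,-1.73,0,2.72,0],
    [0,0,0,-1.73,0,2.72,0],
    [0,0,0,-1.73,0,2.72,0],
    [0,0,0,-1.73,0,2.72,0],
    [0,0,0,-1.73,0,2.72,0],
    [0,0,0,-1.73,0,2.72,0],
    [0,0,0,-1.73,0,2.72,0],
    [0,0,0,-1.73,0,2.72,0],
    [0,0,0,-1.73,0,2.72,0],
    [0,0,0,-1.73,0,2.72,0],
  ],
)

```text
time: 2.55
tool_pos: [0.4214, -0.2364, 0.1777]
tool_rot: [0.579, -0.579, 0.406, -0.406]
contact_force: [-0.3, -0.3, -1.1]
width: 0.0938
```

Emit:
jog_arm(
  commands=[
    [0,0,0,-1.73,1,2.72,0],
    [0,0,0,-1.73,1,2.72,0],
    [0,0,0,-1.73,1,2.72,0],
    [0,0,0,-1.73,1,2.72,0],
    [0,0,0,-1.73,1,2.72,0],
    [0,0,0,-1.73,1,2.72,0],
    [0,0,0,-1.73,1,2.72,0],
    [0,0,0,-1.73,0.7,2.72,0],
    [0,0,0,0,0,0,0],
    [0,0,0,0,0,0,0],
  ],
)

```text
time: 3.55
tool_pos: [0.5776, -0.033, 0.1003]
tool_rot: [-0.579, 0.58, -0.406, 0.405]
contact_force: [-0.2, -0.4, -0.8]
width: 0.094
```

```bash
cat > wv.py <<'E'
import sys
from h import *
from rig import optics
n=sys.argv[1]; c=optics.camera(sys.argv[2] if len(sys.argv)>2 else "wrist"); pickle.dump(c,open(n+".pkl","wb")); cv2.imwrite(f"pics/{n}.png",c["color"])
E
python3 g.py .5765 -.0305 .10 20.4; python3 wv.py w1
```

```text
t 3.55 q [-11.8  16.6  92.1  -0.   71.4 -31.9] p [ 0.5776 -0.033   0.1003] w 0.094 F [-0.2 -0.4 -0.8]
rotvec deg [ 0.1  -0.33 -0.02]
shift cm, present axes [-0.27  0.03 -0.02]  target axes [-0.27  0.03 -0.01]
```

View pics/w1.png

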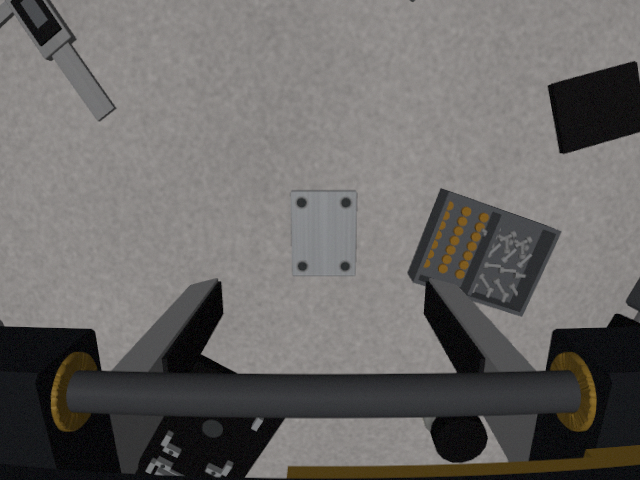

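```bash
python3 - <<'E'
from h import *
c=pickle.load(open("w1.pkl","rb"))
print(c["xyz"])
P=onplane(c,[(302,202.5),(345.5,202.5),(345.5,266.3),(302.3,266.5)],.010); print(P.round(4)); print(P.mean(0).round(4),[np.degrees(np.arctan2(*(P[i]-P[i-1])[[1,0]])).round(1) for i in range(4)],[np.linalg.norm(P[i]-P[i-1]).round(4) for i in range(4)])
P=onplane(c,[(291,190.5),(357,190.5),(356,276.5),(292,276.5)],.010);print(P.mean(0).round(4),[np.linalg.norm(P[i]-P[i-1]).round(4) for i in range(4)])
E
```

```text
[0.55359208 0.03448862 0.30766059]
[[ 0.5537 -0.0128  0.01  ]
 [ 0.5833 -0.002   0.01  ]
 [ 0.6004 -0.0471  0.01  ]
 [ 0.57   -0.0584  0.01  ]]
[ 0.5769 -0.0301  0.01  ] [np.float64(109.6), np.float64(20.0), np.float64(-69.2), np.float64(-159.7)] [np.float64(0.0485), np.float64(0.0315), np.float64(0.0483), np.float64(0.0325)]
[ 0.5769 -0.0297  0.01  ] [np.float64(0.0651), np.float64(0.0475), np.float64(0.0651), np.float64(0.0485)]
```

Emit:
jog_arm(
  commands=[
    [0,0,0,-0.31,1.2,0.03,0.25],
    [0,0,0,0,1.2,0,0.25],
    [0,0,0,0,1.2,0,0.25],
    [0,0,0,0,1.2,0,0.25],
    [0,0,0,0,1.2,0,0.25],
    [0,0,0,0,1.2,0,0.25],
    [0,0,0,0,1.2,0,0.25],
    [0,0,0,0,1.2,0,0.25],
    [0,0,0,0,0,0,0.25],
    [0,0,0,0,0,0,0.25],
  ],
)

```text
time: 4.6
tool_pos: [0.5772, -0.0302, 0.0046]
tool_rot: [-0.579, 0.579, -0.406, 0.405]
contact_force: [-0.9, -0.3, -0.2]
width: 0.0705
```

```bash
python3 g.py .5769 -.030 .0035 20.3; python3 wv.py w2
```

```text
t 4.6 q [-11.6  23.5  95.7   0.   60.8 -31.6] p [ 0.5772 -0.0302  0.0046] w 0.0705 F [-0.9 -0.3 -0.2]
rotvec deg [ 0.03 -0.32 -0.02]
shift cm, present axes [-0.03  0.11 -0.02]  target axes [-0.03  0.11 -0.02]
```

View pics/w2.png

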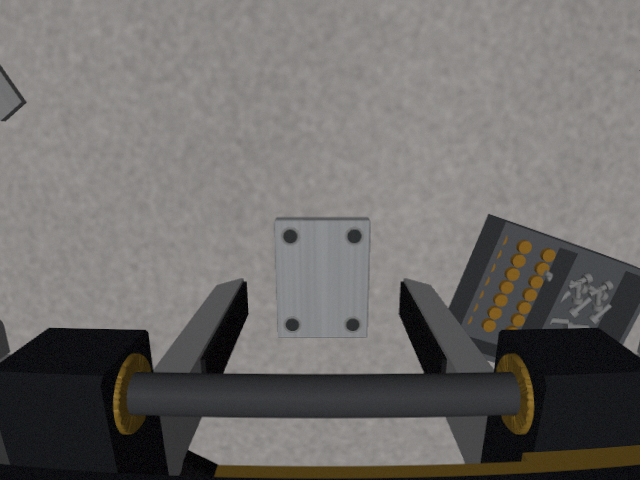

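The cover sits at columns 275–369, rows 217–337, between the fingertips at about (246,283) and (401,283). It is centred, and the tray is clear of the fingers. I'll grip it now.

Emit:
jog_arm(
  commands=[
    [0,0,0,0,0.1,0,0.6],
    [0,0,0,0,0,0,0.6],
    [0,0,0,0,0,0,0.6],
    [0,0,0,0,0,0,0.6],
    [0,0,0,0,0,0,0.6],
    [0,0,0,0,0,0,0.6],
    [0,0,0,0,-0.5,0,0.6],
    [0,0,0,0,-1,0,0.6],
    [0,0,0,0,-2,0,0.6],
    [0,0,0,0,-3,0,0.6],
    [0,0,0,0,-3,0,0.6],
    [0,0,0,0,-3,0,0.6],
  ],
  grip_force=25,
)

```text
time: 5.85
tool_pos: [0.5775, -0.0303, 0.1311]
tool_rot: [0.579, -0.579, 0.405, -0.406]
contact_force: [-0.6, -0.1, -0.0]
width: 0.0376
```

Emit:
jog_arm(
  commands=[
    [0,0,0,0,-3,0,0.6],
    [0,0,0,0,-3,0,0.6],
    [0,0,0,0,-2,0,0.6],
    [0,0,0,0,0,0,0.6],
  ],
)

```text
time: 6.25
tool_pos: [0.5802, -0.0308, 0.2142]
tool_rot: [0.581, -0.578, 0.403, -0.409]
contact_force: [0.2, 0.1, 0.6]
width: 0.0376
```

```bash
python3 g.py .536 .253 .21 -13.7; python3 wv.py w3;python3 wv.py t3 top
```

```text
t 6.25 q [-11.6  10.7  85.4   0.   83.4 -31.6] p [ 0.5802 -0.0308  0.2142] w 0.0376 F [0.2 0.1 0.6]
rotvec deg [-0.53 33.68  0.13]
shift cm, present axes [-28.19   0.32   5.54]  target axes [-26.53   0.42 -11.02]
```

View pics/w3.png

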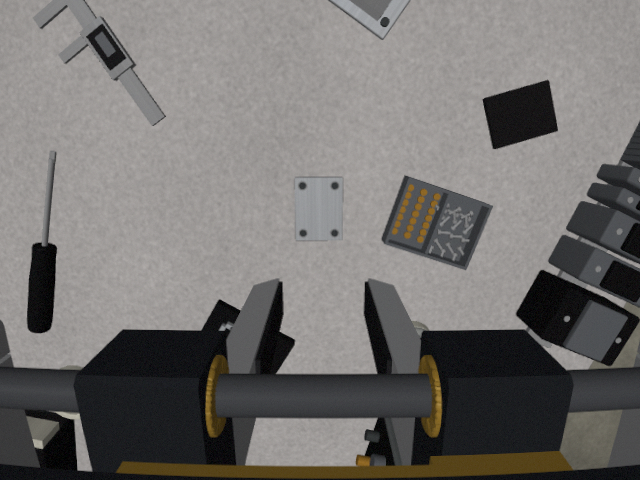

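The picture shows the cover still on the bench at (319,209). The fingers hadn't closed on it when I lifted. I'll measure again and regrip, waiting longer and checking before lifting.

```bash
python3 - <<'E'
from h import *
c=pickle.load(open("w3.pkl","rb"))
P=onplane(c,[(303,186),(335,186),(334.5,233),(303,233)],.010); print(P.mean(0).round(4),[np.degrees(np.arctan2(*(P[i]-P[i-1])[[1,0]])).round(1) for i in range(4)],[np.linalg.norm(P[i]-P[i-1]).round(4) for i in range(4)])
P=onplane(c,[(294.5,177),(343,177),(342.5,240.5),(295,240.5)],.010);print(P.mean(0).round(4),[np.linalg.norm(P[i]-P[i-1]).round(4) for i in range(4)])
E
python3 g.py .5769 -.030 .003 20.3
```

```text
[ 0.577  -0.0302  0.01  ] [np.float64(109.3), np.float64(19.9), np.float64(-70.3), np.float64(-160.2)] [np.float64(0.0478), np.float64(0.0317), np.float64(0.0478), np.float64(0.0321)]
[ 0.5767 -0.0297  0.01  ] [np.float64(0.0646), np.float64(0.0479), np.float64(0.0646), np.float64(0.0486)]
t 6.35 q [-11.6  10.9  85.7   0.   83.3 -31.6] p [ 0.5774 -0.0303  0.2093] w 0.0375 F [-0.7 -0.1 -1.5]
rotvec deg [-0.05 -0.32  0.03]
shift cm, present axes [-0.06 20.63 -0.05]  target axes [-0.05 20.63 -0.04]
```

Emit:
jog_arm(
  commands=[
    [0,0,0,-0.03,2,0,0.25],
    [0,0,0,0,2,0,0.25],
    [0,0,0,0,2,0,0.25],
    [0,0,0,0,2,0,0.25],
    [0,0,0,0,2,0,0.25],
    [0,0,0,0,2,0,0.25],
    [0,0,0,0,2,0,0.25],
    [0,0,0,0,2,0,0.25],
    [0,0,0,0,2,0,0.25],
    [0,0,0,0,1.4,0,0.25],
    [0,0,0,0,0.8,0,0.25],
    [0,0,0,0,0.4,0,0.25],
  ],
)

```text
time: 7.55
tool_pos: [0.5761, -0.0298, 0.0015]
tool_rot: [-0.579, 0.58, -0.406, 0.405]
contact_force: [0.8, -0.1, -0.4]
width: 0.0707
```

Emit:
jog_arm(
  commands=[
    [0,0,0,0,0,0,0.25],
    [0,0,0,0,0,0,0.25],
  ],
)

```text
time: 7.75
tool_pos: [0.5781, -0.0302, 0.0037]
tool_rot: [0.579, -0.579, 0.405, -0.406]
contact_force: [0.5, 0.4, -0.2]
width: 0.0706
```

```bash
python3 g.py .5769 -.030 .003 20.3
```

```text
t 7.75 q [-11.6  23.6  95.7   0.   60.6 -31.5] p [ 0.5781 -0.0302  0.0037] w 0.0706 F [ 0.5  0.4 -0.2]
rotvec deg [-0.08 -0.32  0.05]
shift cm, present axes [-0.06  0.07 -0.1 ]  target axes [-0.06  0.07 -0.1 ]
```

Emit:
jog_arm(
  commands=[
    [0,0,0,0,0,0,0.7],
    [0,0,0,0,0,0,0.7],
    [0,0,0,0,0,0,0.7],
    [0,0,0,0,0,0,0.7],
    [0,0,0,0,0,0,0.7],
    [0,0,0,0,0,0,0.7],
  ],
  grip_force=25,
)

```text
time: 8.35
tool_pos: [0.5772, -0.03, 0.0029]
tool_rot: [-0.579, 0.579, -0.406, 0.406]
contact_force: [-0.2, -0.2, -0.1]
width: 0.0288
```

```bash
python3 g.py .5769 -.030 .003 20.3;python3 wv.py w4
```

```text
t 8.35 q [-11.6  23.6  95.8   0.   60.6 -31.5] p [ 0.5772 -0.03    0.0029] w 0.0288 F [-0.2 -0.2 -0.1]
rotvec deg [ 0.   -0.32 -0.  ]
shift cm, present axes [-0.01 -0.01 -0.03]  target axes [-0.01 -0.01 -0.03]
```

View pics/w4.png

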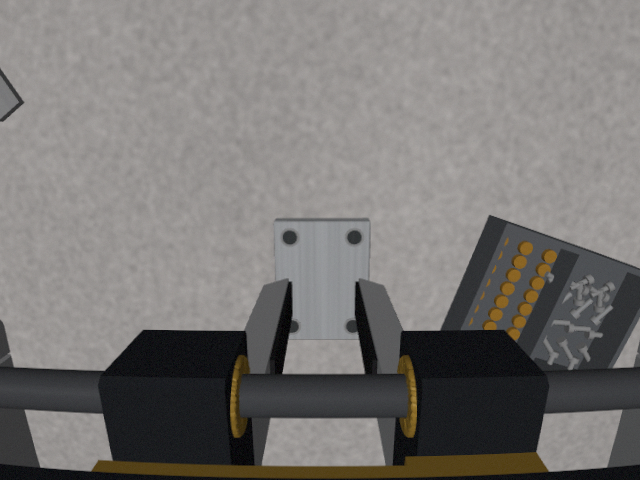

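```bash
python3 - <<'E'
from h import *
c=pickle.load(open("w4.pkl","rb")); P=cloud(c); C=rot([-0.579, 0.579, -0.406, 0.406]); p=np.array([.5772,-.03,.0029])
for h in (-.0144,.0144): 
  print('TCP proj',proj(c,p+C.apply([[0,0,h],[-.008,0,h],[.008,0,h],[-.008,-.01,h]])).round(1).tolist())
for v in (280,284,288,292,300,310,320,330):
  for u in (270,280,287,362,368,375): print((u,v),(C.inv().apply(P[v,u]-p)*1000).round(1),end=' ')
  print()
print('cover top z',P[225:275:10,300:345:10,2].round(4))
print('bench',P[150:200:20,200:400:60,2].round(4))
E
```

```text
TCP proj [[295.8, 278.8], [295.5, 264.4], [296.0, 293.0], [294.2, 270.2]]
TCP proj [[350.3, 278.9], [350.5, 264.4], [350.0, 293.1], [351.8, 270.2]]
(270, 280) [  1.5   2.5 -28.4] (280, 280) [-10.6 -32.3 -19.2] (287, 280) [ -9.9 -30.2 -16.3] (362, 280) [-10.1 -30.8  17.6] (368, 280) [-10.3 -31.5  20.2] (375, 280) [ 1.4  2.1 27.8] 
(270, 284) [ -9.8 -35.5 -23.3] (280, 284) [-10.4 -37.2 -18.7] (287, 284) [ -9.9 -35.7 -15.8] (362, 284) [-10.3 -36.8  17.1] (368, 284) [-10.2 -36.4  19.7] (375, 284) [-10.4 -37.   22.7] 
(270, 288) [-10.1 -41.2 -22.6] (280, 288) [-10.1 -41.3 -18.3] (287, 288) [ -8.5 -37.  -15.7] (362, 288) [-10.3 -41.6  16.6] (368, 288) [-10.6 -42.5  19.1] (375, 288) [-10.6 -42.4  22.1] 
(270, 292) [-10.  -45.7 -22. ] (280, 292) [-10.3 -46.6 -17.7] (287, 292) [ -8.6 -41.9 -15.3] (362, 292) [-10.1 -45.8  16.2] (368, 292) [-10.3 -46.6  18.7] (375, 292) [-10.2 -46.1  21.6] 
(270, 300) [-10.2 -55.  -20.9] (280, 300) [ -9.9 -54.4 -17. ] (287, 300) [ -8.8 -51.5 -14.5] (362, 300) [ -8.7 -51.3  15.8] (368, 300) [-10.7 -56.2  17.7] (375, 300) [ -9.9 -54.3  20.7] 
(270, 310) [-10.7 -6
[... 155 characters left out ...]
4.9  19.4] 
(270, 320) [-10.3 -74.  -18.5] (280, 320) [ -9.  -71.2 -15.3] (287, 320) [ -2.1 -56.1 -14.2] (362, 320) [ -5.6 -63.7  14.8] (368, 320) [ -9.3 -71.7  16.1] (375, 320) [-10.8 -75.   18.1] 
(270, 330) [ -9.6 -80.5 -17.7] (280, 330) [ -9.1 -79.4 -14.5] (287, 330) [  1.5 -57.6 -14.2] (362, 330) [ -3.6 -67.9  14.4] (368, 330) [ -8.8 -78.7  15.4] (375, 330) [-10.  -81.1  17.4] 
cover top z [[0.0089 0.0107 0.0106 0.0109 0.0104]
 [0.0105 0.0107 0.0103 0.0092 0.0105]
 [0.0107 0.0098 0.0106 0.0109 0.0108]
 [0.0113 0.0106 0.0093 0.0106 0.0104]
 [0.0111 0.0109 0.0111 0.0096 0.0106]]
bench [[ 0.0006  0.0007  0.0002 -0.0007]
 [-0.0006  0.0012  0.0015  0.0005]
 [ 0.0014  0.0001  0.0008  0.0014]]
```

```bash
python3 wv.py s4 scene; python3 - <<'E'
from h import *
c=pickle.load(open("s4.pkl","rb")); 
cv2.imwrite("pics/s4z.png",cv2.resize(c["color"][180:290,250:400],None,fx=5,fy=5,interpolation=cv2.INTER_CUBIC))
print(proj(c,[[.5772,-.03,.0029],[.5772,-.03,.033]]))
E
```

```text
[[323.20625175 259.25085968]
 [323.4198751  250.706066  ]]
```

View pics/s4z.png

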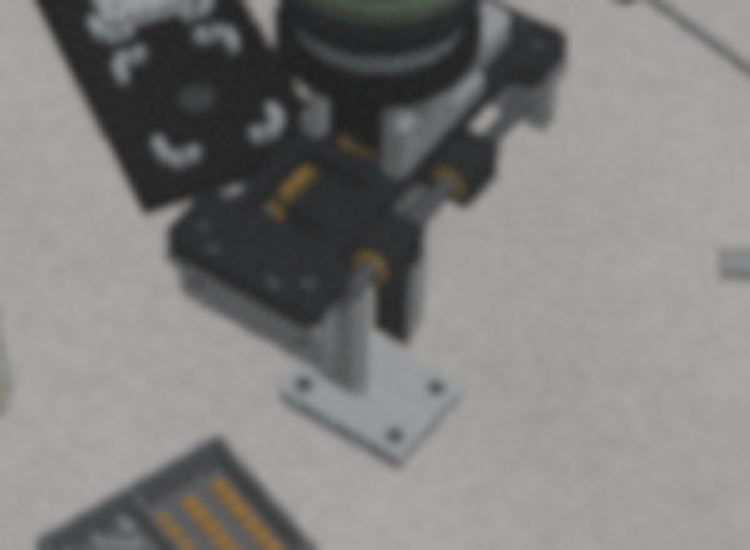

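```bash
python3 - <<'E'
from h import *
c=pickle.load(open("s4.pkl","rb")); C=rot([-0.579, 0.579, -0.406, 0.406]); p=np.array([.5772,-.03,.0029])
for yt in (0,-.01,-.02,-.03):
  P=np.array([[x,yt,z] for x in(-.010,.010) for z in (.0144,.027)]); print(yt,((proj(c,p+C.apply(P))-[250,180])*5).round(0).tolist())
for yt in (0,-.01,-.02,-.03):
  P=np.array([[x,yt,z] for x in(-.010,.010) for z in (-.0144,-.027)]); print(yt,((proj(c,p+C.apply(P))-[250,180])*5).round(0).tolist())
P=cloud(c)
for v,u in [(252,320),(256,321),(248,320),(245,330),(246,331)]: print((u,v),(C.inv().apply(P[v,u]-p)*1000).round(1))
E
```

```text
0 [[366.0, 429.0], [349.0, 448.0], [328.0, 407.0], [311.0, 426.0]]
-0.01 [[366.0, 415.0], [349.0, 434.0], [328.0, 393.0], [311.0, 412.0]]
-0.02 [[367.0, 401.0], [349.0, 420.0], [328.0, 379.0], [311.0, 398.0]]
-0.03 [[367.0, 386.0], [350.0, 406.0], [328.0, 364.0], [311.0, 384.0]]
0 [[403.0, 386.0], [420.0, 367.0], [366.0, 365.0], [382.0, 347.0]]
-0.01 [[404.0, 372.0], [420.0, 353.0], [367.0, 351.0], [383.0, 333.0]]
-0.02 [[405.0, 357.0], [421.0, 339.0], [367.0, 336.0], [383.0, 318.0]]
-0.03 [[405.0, 343.0], [422.0, 325.0], [367.0, 322.0], [384.0, 304.0]]
(320, 252) [ -8.8 -58.4  25.5]
(321, 256) [ -9.2 -41.9  22.2]
(320, 248) [ -8.3 -70.8  25.1]
(330, 245) [ -6.7 -39.6 -14.7]
(331, 246) [ -8.4 -36.  -16.1]
```

Both cameras show the fingertips about 30 mm short of the reported TCP (tool y ≈ -30 mm), so they closed above the cover. I'll treat the tips as 30 mm behind the TCP, then open and lower in checked steps.

Emit:
jog_arm(
  commands=[
    [0,0,0,0,0,0,0.25],
    [0,0,0,0,0,0,0.25],
    [0,0,0,0,0,0,0.25],
    [0,0,0,0,0,0,0.25],
    [0,0,0,0,0,0,0.25],
    [0,0,0,0,0.5,0,0.25],
    [0,0,0,0,0.5,0,0.25],
    [0,0,0,0,0.5,0,0.25],
    [0,0,0,0,0.5,0,0.25],
    [0,0,0,0,0,0,0.25],
    [0,0,0,0,0,0,0.25],
  ],
)

```text
time: 9.55
tool_pos: [0.577, -0.03, -0.0174]
tool_rot: [-0.579, 0.579, -0.406, 0.405]
contact_force: [0.1, -1.2, 0.4]
width: 0.0705
```

```bash
python3 g.py .5769 -.030 -.027 20.3;python3 wv.py w5; python3 wv.py s5 scene; python3 - <<'E'
from h import *
from rig import arm
st=arm.get_state(); C=rot(st["tool_rot"]);p=st["tool_pos"]
for f in("w5","s5"):
  c=pickle.load(open(f+".pkl","rb")); Q=cloud(c).reshape(-1,3); L=C.inv().apply(Q-p)*1000
  for sgn in (1,-1):
    m=(abs(L[:,0])<13)&(L[:,2]*sgn>30)&(L[:,2]*sgn<52)&(Q[:,2]<.2)&(L[:,1]>-70)
    h,e=np.histogram(L[m,1],bins=np.arange(-70,20,4)); print(f,sgn,dict(zip(e[:-1].astype(int).tolist(),h.tolist())))
c=pickle.load(open("s5.pkl","rb"))
cv2.imwrite("pics/s5z.png",cv2.resize(c["color"][180:290,250:400],None,fx=5,fy=5,interpolation=cv2.INTER_CUBIC))
E
```

```text
t 9.55 q [-11.6  25.4  96.2   0.   58.5 -31.5] p [ 0.577  -0.03   -0.0174] w 0.0705 F [ 0.1 -1.2  0.4]
rotvec deg [ 0.03 -0.32 -0.02]
shift cm, present axes [ 0.    0.96 -0.01]  target axes [-0.    0.96 -0.01]
w5 1 {-70: 261, -66: 239, -62: 226, -58: 224, -54: 200, -50: 191, -46: 170, -42: 165, -38: 148, -34: 112, -30: 56, -26: 0, -22: 222, -18: 925, -14: 0, -10: 0, -6: 0, -2: 0, 2: 0, 6: 0, 10: 0, 14: 0}
w5 -1 {-70: 255, -66: 243, -62: 224, -58: 208, -54: 197, -50: 185, -46: 176, -42: 167, -38: 144, -34: 112, -30: 54, -26: 0, -22: 268, -18: 941, -14: 0, -10: 0, -6: 0, -2: 0, 2: 0, 6: 0, 10: 0, 14: 0}
s5 1 {-70: 13, -66: 11, -62: 14, -58: 13, -54: 9, -50: 12, -46: 11, -42: 9, -38: 4, -34: 2, -30: 1, -26: 0, -22: 48, -18: 44, -14: 0, -10: 0, -6: 0, -2: 0, 2: 0, 6: 0, 10: 0, 14: 0}
s5 -1 {-70: 12, -66: 7, -62: 16, -58: 9, -54: 10, -50: 14, -46: 11, -42: 10, -38: 14, -34: 8, -30: 5, -26: 0, -22: 27, -18: 29, -14: 0, -10: 0, -6: 0, -2: 0, 2: 0, 6: 0, 10: 0, 14: 0}
```

View pics/w5.png

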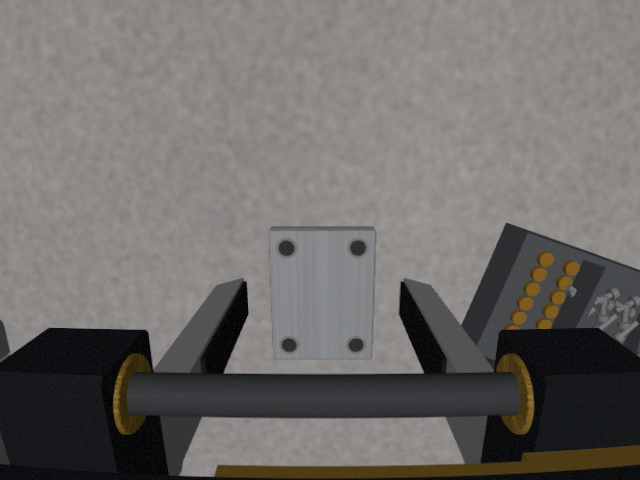

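View pics/s5z.png

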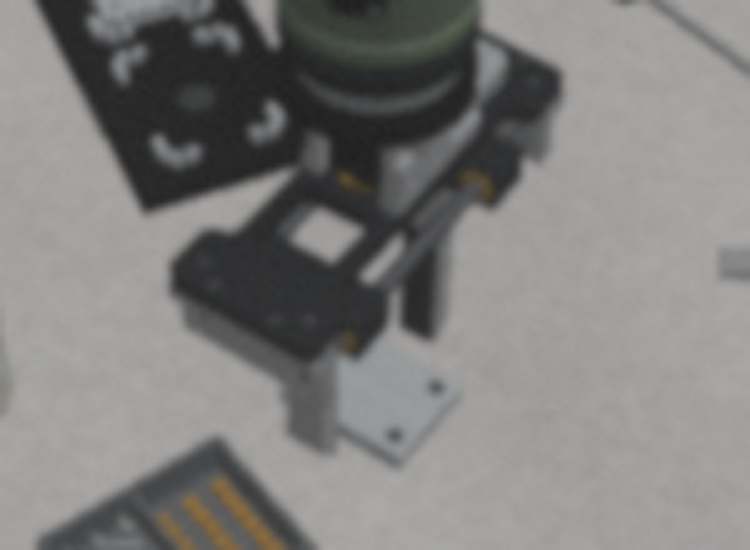

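Emit:
jog_arm(
  commands=[
    [0,0,0,0,0.4,0,0.25],
    [0,0,0,0,0.4,0,0.25],
    [0,0,0,0,0,0,0.25],
    [0,0,0,0,0,0,0.25],
    [0,0,0,0,0,0,0.7],
    [0,0,0,0,0,0,0.7],
    [0,0,0,0,0,0,0.7],
    [0,0,0,0,0,0,0.7],
    [0,0,0,0,0,0,0.7],
    [0,0,0,0,0,0,0.7],
  ],
  grip_force=25,
)

```text
time: 10.65
tool_pos: [0.5774, -0.03, -0.0249]
tool_rot: [0.579, -0.579, 0.406, -0.406]
contact_force: [0.1, -0.1, 0.9]
width: 0.0477
```

```bash
python3 g.py .5769 -.030 -.027 20.3;python3 wv.py w6
```

```text
t 10.65 q [-11.6  26.1  96.3  -0.   57.6 -31.5] p [ 0.5774 -0.03   -0.0249] w 0.0477 F [ 0.1 -0.1  0.9]
rotvec deg [-0.01 -0.32  0.01]
shift cm, present axes [-0.02  0.21 -0.04]  target axes [-0.02  0.21 -0.04]
```

View pics/w6.png

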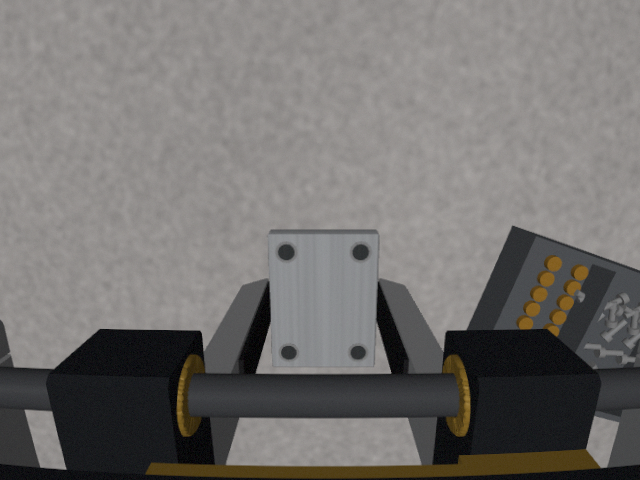

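Width 47.7 mm, so the cover is gripped. I'll lift it and refine the chute pose from the stored depth maps.

Emit:
jog_arm(
  commands=[
    [0,0,0,0,-0.5,0,0.7],
    [0,0,0,0,-1,0,0.7],
    [0,0,0,0,-2,0,0.7],
    [0,0,0,0,-2.5,0,0.7],
    [0,0,0,0,-3,0,0.7],
    [0,0,0,0,-3,0,0.7],
    [0,0,0,0,-3,0,0.7],
    [0,0,0,0,-3,0,0.7],
    [0,0,0,0,-2,0,0.7],
    [0,0,0,0,-1,0,0.7],
  ],
)

```text
time: 11.7
tool_pos: [0.5788, -0.0303, 0.1885]
tool_rot: [0.58, -0.578, 0.404, -0.407]
contact_force: [0.0, -1.0, -0.2]
width: 0.0479
```

```bash
python3 - <<'E'
from h import *
d=pickle.load(open("d0.pkl","rb"))
for n in("top","scene"):
  c=d[n];P=cloud(c); 
  m=(P[...,2]>.1425)&(P[...,2]<.160)&(abs(P[...,0]-.53)<.08)&(abs(P[...,1]-.228)<.035)
  m=cv2.morphologyEx(m.astype(np.uint8),cv2.MORPH_OPEN,np.ones((3,3)))
  k,l,st,_=cv2.connectedComponentsWithStats(m); i=1+st[1:,4].argmax(); Q=P[l==i]
  A=np.c_[Q[:,:2],np.ones(len(Q))]; co=np.linalg.lstsq(A,Q[:,2],rcond=None)[0]
  print(n,len(Q),'slope deg',np.degrees(np.arctan(np.hypot(*co[:2]))).round(1),'downhill yaw',np.degrees(np.arctan2(-co[1],-co[0])).round(1))
  r=cv2.minAreaRect((Q[:,:2]*1000).astype(np.float32)); print(r)
  # bed plane
  a=np.radians(76.3);ux=np.array([np.cos(a),np.sin(a)]);uy=np.array([-ux[1],ux[0]])
  X=(P[...,:2]-[.5335,.2435])@ux;Y=(P[...,:2]-[.5335,.2435])@uy
  b=(abs(Y)<.045)&(X>.02)&(X<.08)&(P[...,2]>.07)&(P[...,2]<.135)
  Q=P[b];A=np.c_[Q[:,:2],np.ones(len(Q))]; 
  for _ in range(4):
    co=np.linalg.lstsq(A,Q[:,2],rcond=None)[0]; g=abs(A@co-Q[:,2])<.006; A=A[g];Q=Q[g]
  print(' bed',len(Q),np.degrees(np.arctan(np.hypot(*co[:2]))).round(1),'uphill yaw',np.degrees(np.arctan2(co[1],co[0])).round(2),'z at edge pt',(np.r_[.5335,.2435,1]@co).round(4))
  e=(np.arange(-.05,.0501,.02))
  for y in e: # edge location along lines via 50% of high points
    mm=(abs(Y-y)<.006)&(P[...,2]>.139)&(P[...,2]<.162)&(abs(X)<.05); print('  y',y.round(2),'Xmin/max of lip',np.percentile(X[mm],[1,99]).round(4),end='')
  mm=(P[...,2]>.143)&(P[...,2]<.159)&(X>-.024)&(X<-.002); print('\n Y range',np.percentile(Y[mm],[.5,99.5]).round(4))
E
python3 g.py .536 .253 .19 -13.7
```

```text
top 601 slope deg 17.2 downhill yaw 75.2
((532.7654418945312, 227.82102966308594), (28.941652297973633, 146.76553344726562), 75.54718780517578)
 bed 954 32.8 uphill yaw 75.89 z at edge pt 0.0762
  y -0.05 Xmin/max of lip [-0.0304 -0.002 ]  y -0.03 Xmin/max of lip [-0.03   -0.0014]  y -0.01 Xmin/max of lip [-0.0296 -0.0007]  y 0.01 Xmin/max of lip [-0.0292 -0.0001]  y 0.03 Xmin/max of lip [-0.0288  0.0001]  y 0.05 Xmin/max of lip [-0.0281  0.0002]
 Y range [-0.0747  0.0699]
scene 1346 slope deg 18.1 downhill yaw 75.5
((532.263427734375, 226.99119567871094), (30.375728607177734, 145.55697631835938), 75.42713928222656)
 bed 1305 33.1 uphill yaw 75.78 z at edge pt 0.0772
  y -0.05 Xmin/max of lip [-0.0306 -0.0033]  y -0.03 Xmin/max of lip [-0.0308 -0.0032]  y -0.01 Xmin/max of lip [-0.0307 -0.0027]  y 0.01 Xmin/max of lip [-0.0293 -0.0017]  y 0.03 Xmin/max of lip [-0.0299 -0.0013]  y 0.05 Xmin/max of lip [-0.0299 -0.0015]
 Y range [-0.0744  0.0678]
t 11.7 q [-11.6  11.7  87.2   0.   80.8 -31.5] p [ 0.5788 -0.0303  0.1885] w 0.0479 F [ 0.  -1.  -0.2]
rotvec deg [-0.3  33.69  0.08]
shift cm, present axes [-28.08  -0.2    5.66]  target axes [-26.51  -0.15 -10.86]
```

Emit:
jog_arm(
  commands=[
    [0,6.9,0,0,0,0,0.7],
    [0,6.9,0,0,0,0,0.7],
    [0,6.9,0,0,0,0,0.7],
    [0,6.9,0,0,0,0,0.7],
    [0,6.8,0,0,0,0,0.7],
    [0,0,0,0,0,0,0.7],
  ],
)

```text
time: 12.3
tool_pos: [0.5766, -0.0299, 0.1844]
tool_rot: [0.433, -0.434, 0.559, -0.558]
contact_force: [-0.6, -1.0, -0.5]
width: 0.0476
```

```bash
python3 g.py .5386 .2512 .185 -14.4
```

```text
t 12.3 q [-11.6  11.9  87.5   0.   80.7   2.8] p [ 0.5766 -0.0299  0.1844] w 0.0476 F [-0.6 -1.  -0.5]
rotvec deg [ 0.08 -0.    0.  ]
shift cm, present axes [-26.28  -0.05 -10.68]  target axes [-26.28  -0.06 -10.68]
```

Emit:
jog_arm(
  commands=[
    [0,0,0,-1.5,0,-0.6,0.7],
    [0,0,0,-2.8,0,-1.14,0.7],
    [0,0,0,-2.8,0,-1.14,0.7],
    [0,0,0,-2.8,0,-1.14,0.7],
    [0,0,0,-2.8,0,-1.14,0.7],
    [0,0,0,-2.8,0,-1.14,0.7],
    [0,0,0,-2.8,0,-1.14,0.7],
    [0,0,0,-2.8,0,-1.14,0.7],
    [0,0,0,-2.8,0,-1.14,0.7],
    [0,0,0,-2.38,0,-0.96,0.7],
    [0,0,0,0,0,0,0.7],
    [0,0,0,0,0,0,0.7],
  ],
)

```text
time: 13.5
tool_pos: [0.5384, 0.2518, 0.1847]
tool_rot: [-0.434, 0.434, -0.558, 0.558]
contact_force: [-0.7, -0.4, -0.1]
width: 0.0477
```

```bash
python3 g.py .5386 .2512 .133 -14.4; python3 wv.py w7
```

```text
t 13.5 q [16.7 13.9 85.  -0.  81.1 31. ] p [0.5384 0.2518 0.1847] w 0.0477 F [-0.7 -0.4 -0.1]
rotvec deg [0.03 0.16 0.04]
shift cm, present axes [0.05 5.17 0.03]  target axes [0.06 5.17 0.03]
```

View pics/w7.png

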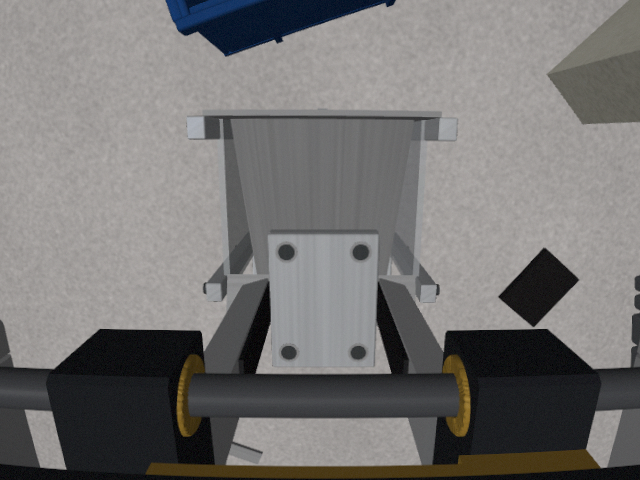

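```bash
python3 - <<'E'
from h import *
c=pickle.load(open("w7.pkl","rb"))
a=np.radians(75.6);ux=np.array([np.cos(a),np.sin(a)]);uy=np.array([-ux[1],ux[0]])
for nm,uv,h in [('edge L/R',[(245,274.5),(398,274.5)],.146),('front uprights',[(214,289),(429,290)],.154),('rear uprights',[(196,127),(448,128)],.17)]:
  P=onplane(c,uv,h); print(nm,P.round(4).tolist(),((P[:,:2]-[.5361,.2415])@ux).round(4),((P[:,:2]-[.5361,.2415])@uy).round(4))
P=cloud(c)
for u in (240,246,398,404):
  print(u,[(v,P[v,u].round(3).tolist()) for v in (264,268,272,274,276,278,282)])
cv2.imwrite("pics/w7z.png",cv2.resize(c["color"][220:320,190:450],None,fx=3,fy=3,interpolation=cv2.INTER_CUBIC))
E
```

```text
edge L/R [[0.488, 0.2537, 0.146], [0.5809, 0.2301, 0.146]] [-0.0001  0.0001] [ 0.0497 -0.0463]
front uprights [[0.4688, 0.2516, 0.154], [0.5967, 0.2185, 0.154]] [-0.0069 -0.0073] [ 0.0677 -0.0644]
rear uprights [[0.493, 0.3444, 0.17], [0.6206, 0.3113, 0.17]] [0.0889 0.0886] [ 0.0674 -0.0645]
240 [(264, [0.475, 0.251, 0.105]), (268, [0.475, 0.248, 0.105]), (272, [0.474, 0.246, 0.107]), (274, [0.485, 0.255, 0.146]), (276, [0.485, 0.254, 0.146]), (278, [0.485, 0.253, 0.147]), (282, [0.484, 0.25, 0.148])]
246 [(264, [0.474, 0.244, 0.083]), (268, [0.451, 0.22, 0.0]), (272, [0.45, 0.216, 0.001]), (274, [0.489, 0.254, 0.147]), (276, [0.488, 0.253, 0.147]), (278, [0.488, 0.251, 0.146]), (282, [0.487, 0.249, 0.147])]
398 [(264, [0.588, 0.218, 0.09]), (268, [0.587, 0.215, 0.091]), (272, [0.596, 0.179, 0.001]), (274, [0.596, 0.177, 0.001]), (276, [0.581, 0.229, 0.146]), (278, [0.58, 0.228, 0.147]), (282, [0.58, 0.226, 0.149])]
404 [(264, [0.59, 0.224, 0.112]), (268, [0.589, 0.222, 0.113]), (272, [0.589, 0.219, 0.113]), (274, [0.588, 0.218, 0.114]), (276, [0.584, 0.229, 0.147]), (278, [0.584, 0.227, 0.146]), (282, [0.583, 0.225, 0.148])]
```

View pics/w7z.png

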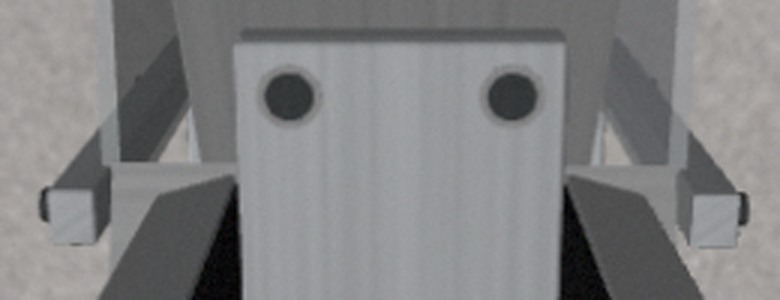

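The wrist view puts the lip edge at row 274.5, matching the model within 1 mm. The cover is centred on the chute with its middle about 10 mm past the edge. I'll lower it to 12 mm above the edge.

Emit:
jog_arm(
  commands=[
    [0,0,0,0.05,1,-0.05,0.7],
    [0,0,0,0,1,0,0.7],
    [0,0,0,0,1,0,0.7],
    [0,0,0,0,1,0,0.7],
    [0,0,0,0,0.8,0,0.7],
    [0,0,0,0,0.35,0,0.7],
    [0,0,0,0,0,0,0.7],
    [0,0,0,0,0,0,0.7],
    [0,0,0,0,0,0,0.7],
    [0,0,0,0,0,0,0.7],
  ],
)

```text
time: 14.55
tool_pos: [0.5391, 0.2509, 0.1341]
tool_rot: [-0.434, 0.433, -0.559, 0.559]
contact_force: [0.3, 0.1, -0.3]
width: 0.0476
```

```bash
python3 g.py .5386 .2512 .133 -14.4; python3 wv.py s8 scene; python3 - <<'E'
from h import *
c=pickle.load(open("s8.pkl","rb"))
cv2.imwrite("pics/s8z.png",cv2.resize(c["color"][220:420,340:540],None,fx=3,fy=3,interpolation=cv2.INTER_CUBIC))
E
```

```text
t 14.55 q [16.6 16.3 88.2  0.  75.5 31. ] p [0.5391 0.2509 0.1341] w 0.0476 F [ 0.3  0.1 -0.3]
rotvec deg [-0.06 -0.01 -0.04]
shift cm, present axes [-0.01  0.11 -0.05]  target axes [-0.01  0.11 -0.05]
```

View pics/s8z.png

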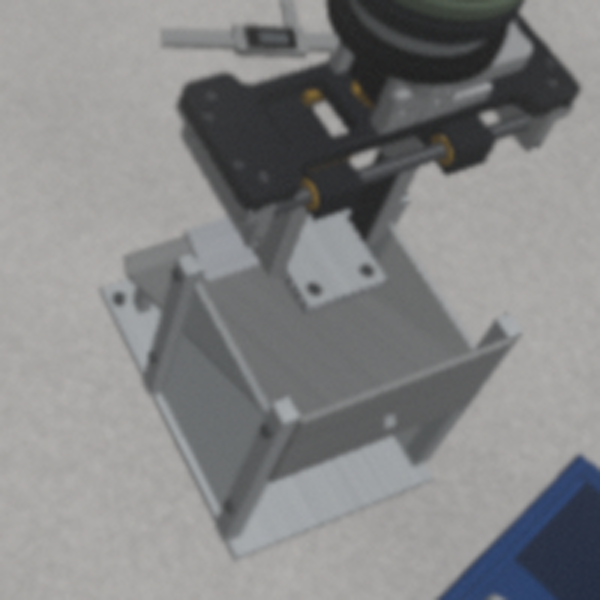

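The cover is held across the lip edge, level, with the fingers past the edge. I'll release it.

Emit:
jog_arm(
  commands=[
    [0,0,0,0,0,0,0.15],
    [0,0,0,0,0,0,0.15],
    [0,0,0,0,0,0,0.15],
    [0,0,0,0,0,0,0.15],
    [0,0,0,0,0,0,0.15],
    [0,0,0,0,0,0,0.15],
    [0,0,0,0,0,0,0.15],
    [0,0,0,0,-1,0,0.15],
    [0,0,0,0,-2,0,0.15],
    [0,0,0,0,-3,0,0.15],
    [0,0,0,0,-3,0,0.15],
    [0,0,0,0,-2,0,0.15],
  ],
)

```text
time: 15.8
tool_pos: [0.5398, 0.2511, 0.2471]
tool_rot: [-0.435, 0.432, -0.558, 0.559]
contact_force: [0.6, -0.1, 0.4]
width: 0.08
```

```bash
python3 g.py .5 .14 .245 -14.4; python3 wv.py w9; python3 wv.py s9 scene;python3 wv.py t9 top; python3 - <<'E'
from h import *
c=pickle.load(open("s9.pkl","rb"));t=pickle.load(open("t9.pkl","rb"))
a=cv2.resize(c["color"][240:420,350:550],None,fx=2.5,fy=2.5,interpolation=cv2.INTER_CUBIC)
b=cv2.resize(t["color"][220:320,150:290],None,fx=2.5,fy=2.5,interpolation=cv2.INTER_CUBIC)
o=np.zeros((450,800,3),np.uint8);o[:,:500]=a[:450,:500];o[:250,500:]=b[:250,:300]
cv2.imwrite("pics/s9z.png",o)
E
```

```text
t 15.8 q [16.6 11.6 80.4  0.  87.7 31. ] p [0.5398 0.2511 0.2471] w 0.08 F [ 0.6 -0.1  0.4]
rotvec deg [-0.21 -0.02 -0.13]
shift cm, present axes [11.75  0.18 -1.09]  target axes [11.75  0.21 -1.09]
```

View pics/w9.png

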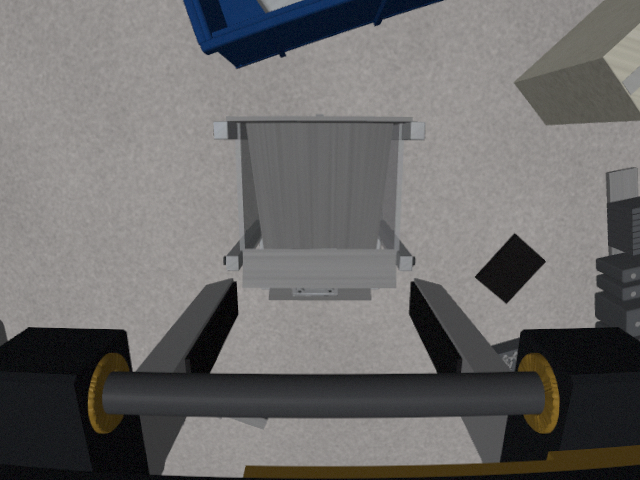

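View pics/s9z.png

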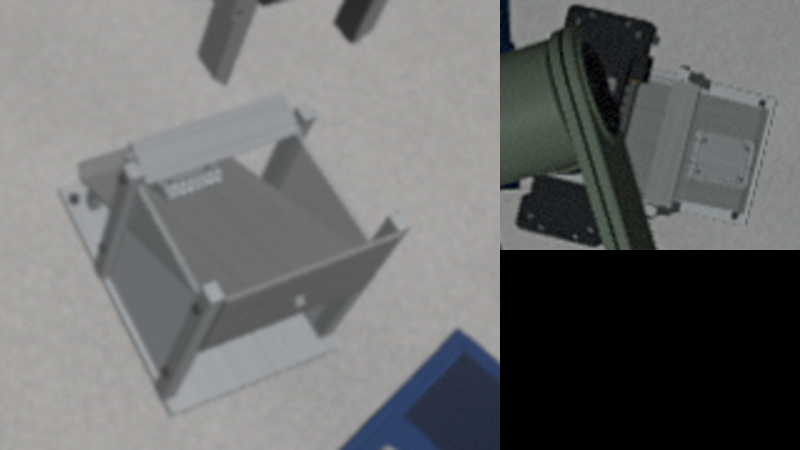

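The cover slid to the stop open side up, with its hollow visible. Top crop: about (722,157). I'll back off towards the front, then lean the hand 32°.

Emit:
jog_arm(
  commands=[
    [0,0,0,2,0,0,0.15],
    [0,0,0,3,0,0,0.15],
    [0,0,0,3,0,0,0.15],
    [0,0,0,2,0,0,0.15],
    [0,0,8,0,0,0,0.15],
    [0,0,8,0,0,0,0.15],
    [0,0,8,0,0,0,0.15],
    [0,0,8,0,0,0,0.15],
    [0,0,0,0,0,0,0.15],
    [0,0,0,0,0,0,0.15],
  ],
)

```text
time: 16.95
tool_pos: [0.5129, 0.1532, 0.2418]
tool_rot: [0.569, -0.263, 0.658, -0.418]
contact_force: [0.2, 0.3, 0.6]
width: 0.08
```

```bash
python3 g.py .5127 .1569 .1106 -14.4 32; python3 wv.py w10
```

```text
t 16.95 q [-15.1  -2.1 102.4  32.3  81.7  -5.8] p [0.5129 0.1532 0.2418] w 0.08 F [0.2 0.3 0.6]
rotvec deg [ 0.09 -0.25  0.09]
shift cm, present axes [ 6.64 11.33 -0.07]  target axes [ 6.65 11.32 -0.12]
```

View pics/w10.png

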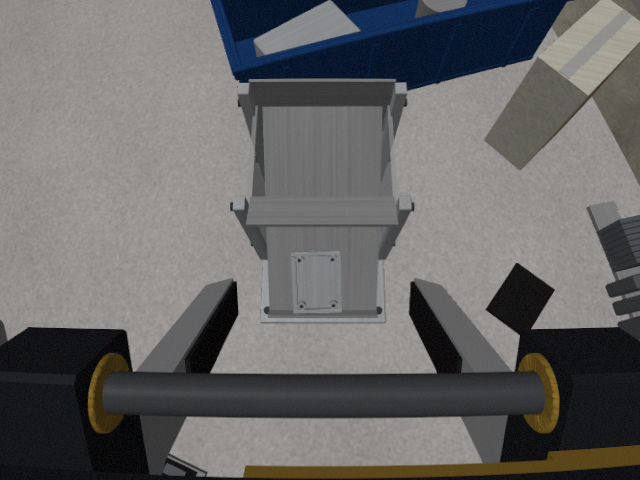

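```bash
cat > lc.py <<'E'
import sys
from h import *
c=pickle.load(open(sys.argv[1]+".pkl","rb")); uv=np.array(eval(sys.argv[2]),float)
a=np.radians(75.6);ux=np.array([np.cos(a),np.sin(a),0]);uy=np.array([-ux[1],ux[0],0])
l=np.radians(32); n=np.cos(l)*np.array([0,0,1])-np.sin(l)*ux; s=np.cross(uy,n)
P=cloud(c); bed0=np.array([.5226,.1954,.047])
# bed plane check by depth
v,u=np.mgrid[0:480,0:640]; Q=P.reshape(-1,3); q=Q-bed0
m=(abs(q@s)<.03)&(abs(q@uy)<.05)&(abs(q@n)<.02)
h=(q@n)[m]; print("normal-dist hist",np.histogram(h,bins=np.arange(-.01,.016,.002)))
def onpl(uv,hh):
    k=und(c,uv); d=rot(c["orientation"]).apply(np.c_[k[:,0],-k[:,1],-np.ones(len(k))]); t=((bed0+hh*n-c["xyz"])@n)/(d@n); return c["xyz"]+d*t[:,None]
C=onpl(uv,float(sys.argv[3])); q=C-bed0
print("s,uy mm",(np.c_[q@s,q@uy]*1000).round(1).tolist()); m=C.mean(0); print("centre s,uy",((m-bed0)@s*1000).round(1),((m-bed0)@uy*1000).round(1))
e=[np.degrees(np.arctan2((C[i]-C[i-1])@uy,(C[i]-C[i-1])@s)).round(1) for i in range(4)]; print("edge angles",e)
E
python3 lc.py w10 "[(291,252),(341,251.5),(341.5,311),(291,312)]" .010; python3 - <<'E'
from h import *
c=pickle.load(open("w10.pkl","rb")); cv2.imwrite("pics/w10z.png",cv2.resize(c["color"][220:335,240:400],None,fx=5,fy=5,interpolation=cv2.INTER_CUBIC))
E
```

```text
normal-dist hist (array([   0,    0,    0,    1,  832, 1952,  620, 1261,   80,  314,  551,
         12]), array([-0.01 , -0.008, -0.006, -0.004, -0.002,  0.   ,  0.002,  0.004,
        0.006,  0.008,  0.01 ,  0.012,  0.014]))
s,uy mm [[32.5, 30.6], [32.8, -17.7], [-29.2, -18.5], [-30.1, 32.2]]
centre s,uy 1.5 6.7
edge angles [np.float64(-1.5), np.float64(-89.7), np.float64(-179.2), np.float64(91.0)]
```

View pics/w10z.png

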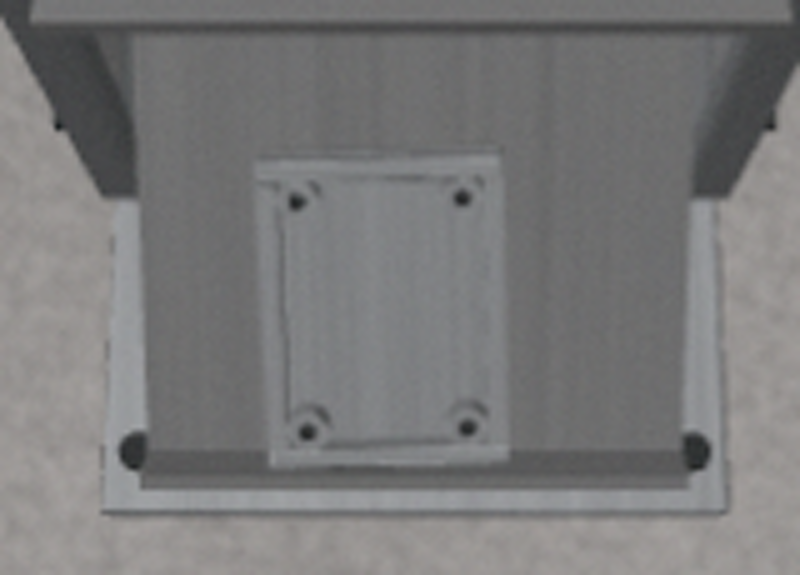

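```bash
python3 lc.py w10 "[(290.6,251.2),(340,250),(341.6,311.6),(293.6,312.8)]" .011;  python3 lc.py w10 "[(299.2,259.8),(332,259.2),(333.2,305.3),(301,306)]" .005
```

```text
normal-dist hist (array([   0,    0,    0,    1,  832, 1952,  620, 1261,   80,  314,  551,
         12]), array([-0.01 , -0.008, -0.006, -0.004, -0.002,  0.   ,  0.002,  0.004,
        0.006,  0.008,  0.01 ,  0.012,  0.014]))
s,uy mm [[33.6, 30.9], [34.5, -16.6], [-29.4, -18.6], [-30.5, 29.5]]
centre s,uy 2.1 6.3
edge angles [np.float64(1.2), np.float64(-88.8), np.float64(-178.3), np.float64(91.3)]
normal-dist hist (array([   0,    0,    0,    1,  832, 1952,  620, 1261,   80,  314,  551,
         12]), array([-0.01 , -0.008, -0.006, -0.004, -0.002,  0.   ,  0.002,  0.004,
        0.006,  0.008,  0.01 ,  0.012,  0.014]))
s,uy mm [[23.1, 23.1], [23.6, -9.1], [-25.1, -10.3], [-25.7, 22.3]]
centre s,uy -1.0 6.5
edge angles [np.float64(1.0), np.float64(-89.2), np.float64(-178.6), np.float64(91.1)]
```

```bash
cat > bp.py <<'E'
from h import *
a=np.radians(75.6);ux=np.array([np.cos(a),np.sin(a),0]);uy=np.array([-ux[1],ux[0],0])
l=np.radians(32); n=np.cos(l)*np.array([0,0,1])-np.sin(l)*ux; s=np.cross(uy,n); bed0=np.array([.5226,.1954,.047])
print("s",s.round(3),"n",n.round(3))
for h in (.0465,-.0235): print(h,(bed0+.0007*s+.0064*uy+h*n).round(4))
E
python3 bp.py; read -r _ X Y Z < <(python3 bp.py | grep '^0.0465' | tr -d '[]'); python3 g.py $X $Y $Z -14.4 32
```

```text
s [0.211 0.821 0.53 ] n [-0.132 -0.513  0.848]
0.0465 [0.5104 0.1737 0.0868]
-0.0235 [0.5196 0.2096 0.0274]
t 17.0 q [-15.   -2.1 102.3  32.3  81.7  -5.8] p [0.5135 0.1541 0.2429] w 0.0801 F [-0.3 -0.7  0.2]
rotvec deg [ 0.05 -0.07  0.07]
shift cm, present axes [ 6.71 14.22 -0.77]  target axes [ 6.73 14.21 -0.79]
```

Emit:
jog_arm(
  commands=[
    [0,-1.2,0,1.7,0.5,-0.2,0.15],
    [0,0,0,1.7,0.5,-0.2,0.15],
    [0,0,0,1.7,1,-0.2,0.15],
    [0,0,0,1.6,1,-0.2,0.15],
    [0,0,0,0,1.6,0,0.15],
    [0,0,0,0,1.6,0,0.15],
    [0,0,0,0,1.6,0,0.15],
    [0,0,0,0,1.6,0,0.15],
    [0,0,0,0,1.6,0,0.15],
    [0,0,0,0,1.6,0,0.15],
    [0,0,0,0,1.6,0,0.15],
    [0,0,0,0,0,0,0.15],
  ],
)

```text
time: 18.2
tool_pos: [0.5101, 0.1761, 0.0863]
tool_rot: [0.578, -0.269, 0.651, -0.413]
contact_force: [-0.7, 0.8, -0.0]
width: 0.0799
```

```bash
python3 g.py .5196 .2096 .0274 -14.4 32; python3 wv.py w11
```

```text
t 18.2 q [-12.4   9.  111.2  36.   64.  -16.9] p [0.5101 0.1761 0.0863] w 0.0799 F [-0.7  0.8 -0. ]
rotvec deg [0.28 1.37 0.06]
shift cm, present axes [0.17 6.83 0.11]  target axes [0.17 6.83 0.09]
```

View pics/w11.png

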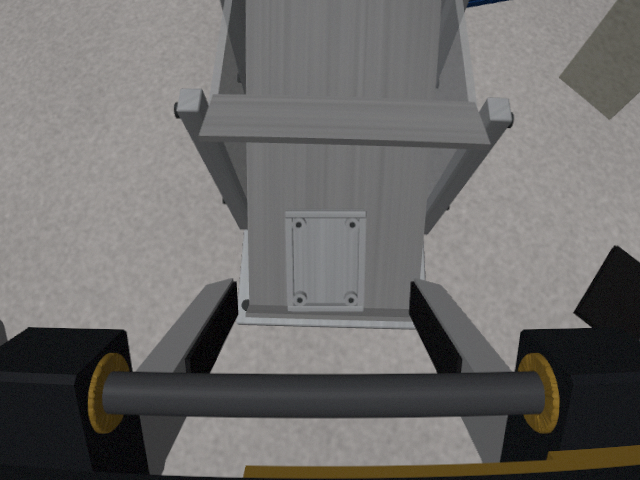

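```bash
python3 lc.py w11 "[(286,212),(365.5,211.5),(365,310.5),(288,310.5)]" .011;python3 lc.py w11 "[(298.5,225),(352.5,225),(352,299.5),(299.5,300)]" .005;
```

```text
normal-dist hist (array([   0,    0,    0,    2, 1879, 5109, 1360, 3608,  148,  815, 1510,
         12]), array([-0.01 , -0.008, -0.006, -0.004, -0.002,  0.   ,  0.002,  0.004,
        0.006,  0.008,  0.01 ,  0.012,  0.014]))
s,uy mm [[32.0, 30.2], [33.4, -16.6], [-29.3, -19.3], [-30.5, 29.0]]
centre s,uy 1.4 5.8
edge angles [np.float64(1.2), np.float64(-88.3), np.float64(-177.5), np.float64(91.4)]
normal-dist hist (array([   0,    0,    0,    2, 1879, 5109, 1360, 3608,  148,  815, 1510,
         12]), array([-0.01 , -0.008, -0.006, -0.004, -0.002,  0.   ,  0.002,  0.004,
        0.006,  0.008,  0.01 ,  0.012,  0.014]))
s,uy mm [[23.1, 23.2], [23.9, -9.7], [-24.5, -11.3], [-25.7, 22.1]]
centre s,uy -0.8 6.1
edge angles [np.float64(1.2), np.float64(-88.6), np.float64(-178.0), np.float64(92.0)]
```

Emit:
jog_arm(
  commands=[
    [0,0,0,0.17,1,0.13,0.25],
    [0,0,0,0,1,0,0.25],
    [0,0,0,0,1,0,0.25],
    [0,0,0,0,1,0,0.25],
    [0,0,0,0,1,0,0.25],
    [0,0,0,0,0.8,0,0.25],
    [0,0,0,0,0.5,0,0.25],
    [0,0,0,0,0.3,0,0.25],
    [0,0,0,0,0,0,0.25],
    [0,0,0,0,0,0,0.25],
  ],
)

```text
time: 19.25
tool_pos: [0.5215, 0.2054, 0.0308]
tool_rot: [0.577, -0.267, 0.65, -0.415]
contact_force: [0.1, 0.6, 0.1]
width: 0.0702
```

```bash
python3 g.py .5196 .2096 .0274 -14.4 32; python3 wv.py w12
```

```text
t 19.25 q [ -8.6  15.7 111.4  39.3  56.3 -18.8] p [0.5215 0.2054 0.0308] w 0.0702 F [0.1 0.6 0.1]
rotvec deg [-0.03  1.19 -0.  ]
shift cm, present axes [-0.13  0.48 -0.28]  target axes [-0.12  0.48 -0.29]
```

View pics/w12.png

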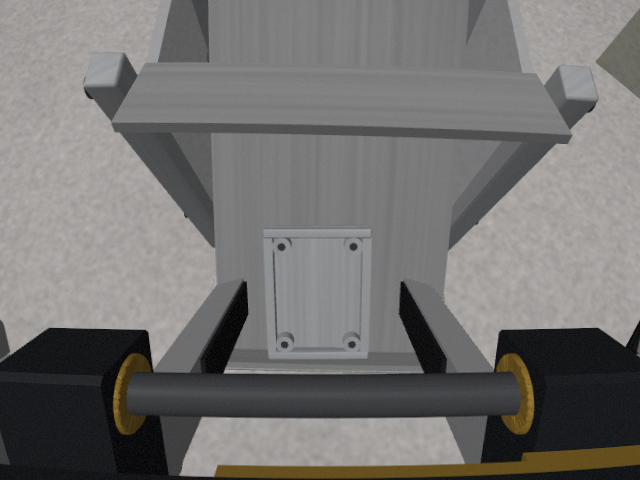

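Emit:
jog_arm(
  commands=[
    [0,0,0,-0.12,0.1,-0.28,0.25],
    [0,0,0,0,0.2,0,0.25],
    [0,0,0,0,0.15,0,0.25],
    [0,0,0,0,0,0,0.25],
    [0,0,0,0,0,0,0.25],
  ],
)

```text
time: 19.8
tool_pos: [0.5193, 0.2095, 0.0273]
tool_rot: [0.577, -0.267, 0.651, -0.415]
contact_force: [-0.0, 0.5, 0.4]
width: 0.0709
```

```bash
python3 g.py .5196 .2096 .0274 -14.4 32; python3 wv.py w13
```

```text
t 19.8 q [ -8.1  15.9 111.7  39.6  55.7 -18.8] p [0.5193 0.2095 0.0273] w 0.0709 F [-0.   0.5  0.4]
rotvec deg [-0.01  1.18  0.  ]
shift cm, present axes [-0.02  0.    0.03]  target axes [-0.02  0.    0.02]
```

View pics/w13.png

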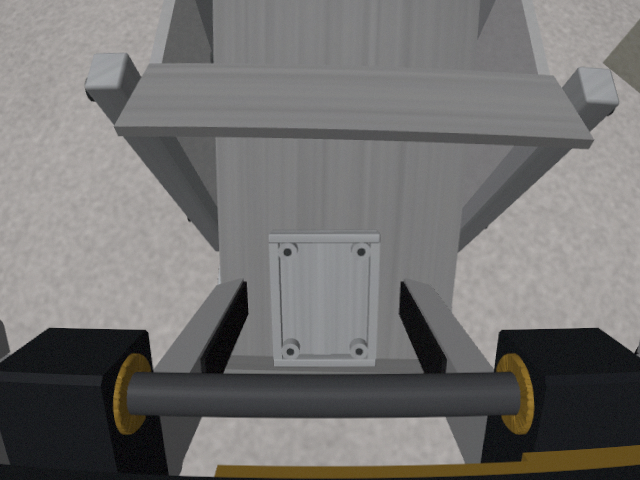

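The cover now spans columns 269–379 and rows 234–365, almost the same framing as the first good grip. I'll close.

Emit:
jog_arm(
  commands=[
    [0,0,0,0,0,0,0.7],
    [0,0,0,0,0,0,0.7],
    [0,0,0,0,0,0,0.7],
    [0,0,0,0,0,0,0.7],
    [0,0,0,0,0,0,0.7],
    [0,0,0,0,0,0,0.7],
  ],
  grip_force=25,
)

```text
time: 20.45
tool_pos: [0.5194, 0.2095, 0.0274]
tool_rot: [0.577, -0.267, 0.651, -0.415]
contact_force: [-0.1, -0.6, -0.4]
width: 0.0478
```

Emit:
jog_arm(
  commands=[
    [0,0,0,0,-0.5,0,0.7],
    [0,0,0,0,-1,0,0.7],
    [0,0,0,0,-1.5,0,0.7],
    [0,0,0,0,-2,0,0.7],
    [0,0,0,0,-2,0,0.7],
    [0,0,0,0,-2,0,0.7],
    [0,0,0,0,-2,0,0.7],
    [0,0,0,0,-1,0,0.7],
    [0,0,0,0,0,0,0.7],
  ],
)

```text
time: 21.35
tool_pos: [0.5048, 0.1468, 0.1308]
tool_rot: [0.578, -0.266, 0.649, -0.416]
contact_force: [0.8, 0.2, -0.9]
width: 0.0473
```

```bash
python3 g.py .5 .1 .2 -14.4; python3 wv.py w14
```

```text
t 21.35 q [-16.2   4.1 110.3  34.3  70.1 -16.2] p [0.5048 0.1468 0.1308] w 0.0473 F [ 0.8  0.2 -0.9]
rotvec deg [ -0.57   1.13 -31.98]
shift cm, present axes [ 0.29 -8.33  0.73]  target axes [ 4.65 -6.92  0.7 ]
```

View pics/w14.png

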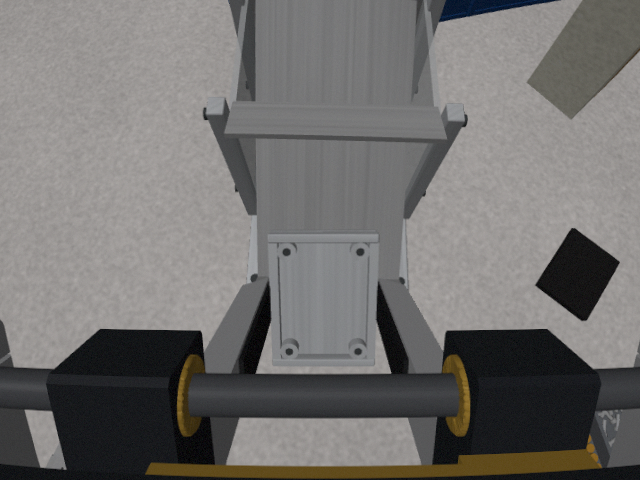

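Emit:
jog_arm(
  commands=[
    [0,0,0,0,-2,0,0.7],
    [0,0,0,0,-2,0,0.7],
    [0,0,-6.4,0,0,0,0.7],
    [0,0,-6.4,0,0,0,0.7],
    [0,0,-6.4,0,0,0,0.7],
    [0,0,-6.4,0,0,0,0.7],
    [0,0,-6.4,0,0,0,0.7],
    [0,-3.5,0,0,0,0,0.7],
    [0,0,0,0,0,0,0.7],
  ],
)

```text
time: 22.3
tool_pos: [0.4971, 0.129, 0.1616]
tool_rot: [-0.457, 0.454, -0.538, 0.543]
contact_force: [-0.0, 0.0, -0.8]
width: 0.0475
```

```bash
python3 g.py .546 -.200 .13 -10.9
```

```text
t 22.3 q [ 5.   4.9 98.3 -0.2 76.4 14.8] p [0.4971 0.129  0.1616] w 0.0475 F [-0.   0.  -0.8]
rotvec deg [-0.47  1.18  0.06]
shift cm, present axes [31.6   3.28 10.34]  target axes [31.38  3.16 11.02]
```

Emit:
jog_arm(
  commands=[
    [0,1.2,0,1.6,0,0.5,0.7],
    [0,0,0,3,0,1.05,0.7],
    [0,0,0,3,0,1.05,0.7],
    [0,0,0,3,0,1.05,0.7],
    [0,0,0,3,0,1.05,0.7],
    [0,0,0,3,0,1.05,0.7],
    [0,0,0,3,0.5,1.05,0.7],
    [0,0,0,3,0.7,1.05,0.7],
    [0,0,0,3,0.7,1.05,0.7],
    [0,0,0,3,0.7,1.05,0.7],
    [0,0,0,2.8,0.5,1.05,0.7],
    [0,0,0,0,0,0,0.7],
  ],
)

```text
time: 23.5
tool_pos: [0.5451, -0.2055, 0.1314]
tool_rot: [-0.449, 0.446, -0.545, 0.55]
contact_force: [-1.0, 0.1, -0.1]
width: 0.0476
```

Emit:
jog_arm(
  commands=[
    [0,0,0,0,0,0,0.7],
    [0,0,0,0,0,0,0.7],
  ],
)

```text
time: 23.7
tool_pos: [0.5457, -0.2012, 0.133]
tool_rot: [-0.452, 0.447, -0.544, 0.549]
contact_force: [0.1, 0.3, -1.6]
width: 0.0477
```

```bash
python3 g.py .546 -.2195 .13 -10.9; python3 wv.py w15
```

```text
t 23.7 q [-28.9  14.5  90.6   0.2  74.4 -17.8] p [ 0.5457 -0.2012  0.133 ] w 0.0477 F [ 0.1  0.3 -1.6]
rotvec deg [-0.57 -0.23 -0.03]
shift cm, present axes [1.8  0.3  0.38]  target axes [1.8  0.3  0.37]
```

View pics/w15.png

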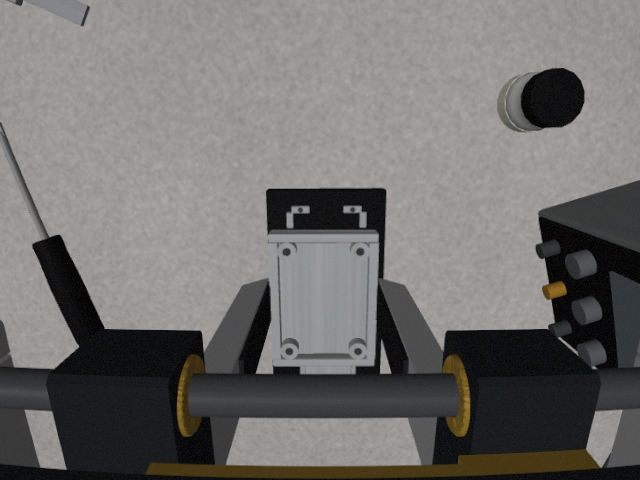

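```bash
python3 - <<'E'
from h import *
c=pickle.load(open("w15.pkl","rb"))
P=onplane(c,[(266.7,189.2),(385.5,188.7)],.012); print(P.round(4)); v=P[1]-P[0]; print(np.linalg.norm(v),np.degrees(np.arctan2(v[1],v[0])))
m=P.mean(0); w=v[:2]/np.linalg.norm(v[:2]); inn=np.array([w[1],-w[0]]); print('nest', m[:2]+.052*inn, 'dir in',np.degrees(np.arctan2(inn[1],inn[0])))
cv2.imwrite("pics/w15z.png",cv2.resize(c["color"][175:385,250:400],None,fx=2.8*1.4,fy=2.8,interpolation=cv2.INTER_CUBIC))
# held cover in tool frame by rim corners
cv2.imwrite("pics/w15y.png",cv2.resize(c["color"][180:290,250:400],None,fx=5,fy=5,interpolation=cv2.INTER_CUBIC))
E
```

```text
[[ 0.5091 -0.16    0.012 ]
 [ 0.6017 -0.178   0.012 ]]
0.09433283118648605 -10.987201584056082
nest [ 0.54550757 -0.22003976] dir in -100.98720158405608
```

View pics/w15y.png

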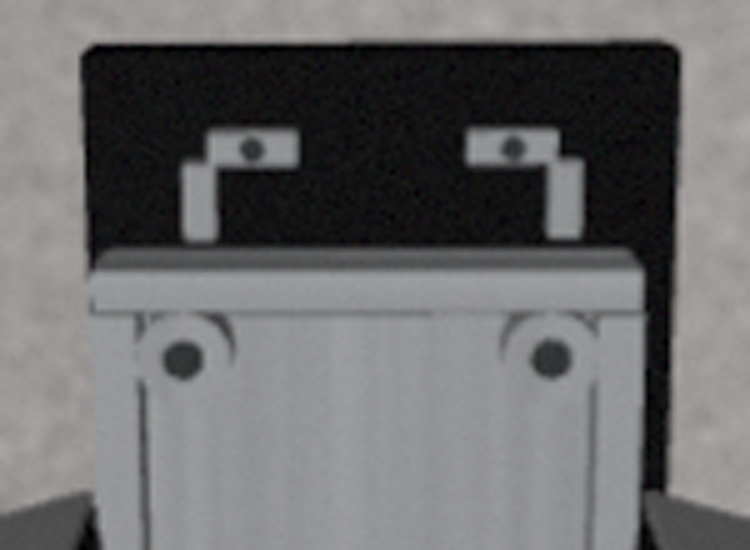

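```bash
python3 - <<'E'
from h import *
c=pickle.load(open("w15.pkl","rb"))
I=lambda p:np.array(p)/5+[250,180]-.4
P=onplane(c,I([(217,225),(547,225),(252,167),(512,167)]),.018)
a=np.radians(-11); w=np.array([np.cos(a),np.sin(a)]); inn=np.array([w[1],-w[0]])
print('inner width',(P[1]-P[0])[:2]@w,'edge dir',np.degrees(np.arctan2(*(P[3]-P[2])[[1,0]])))
mw=(P[0]+P[1])[:2]@w/2; ml=(P[2]+P[3])[:2]@inn/2+.0345
print('nest by stops',(mw*w+ml*inn).round(4))
# held cover: transform camera into tool frame with fixed offset
from scipy.spatial.transform import Rotation as R
p=np.array([.5457,-.2012,.133]); C=rot([-0.452,0.447,-0.544,0.549])
cc=dict(c); cc["xyz"]=np.array([-.0713,-.2075,-.0006])
Rc=C.inv()*rot(c["orientation"]); print('cam in tool now',C.inv().apply(c["xyz"]-p).round(4))
def ony(uv,y):
    k=und(c,uv); d=Rc.apply(np.c_[k[:,0],-k[:,1],-np.ones(len(k))]); o=C.inv().apply(c["xyz"]-p); return o+d*((y-o[1])/d[:,1])[:,None]
Q=ony([(267.8,233.8),(378.4,233.4),(375.6,366.5),(271,366.5)],-.0345); print((Q*1000).round(1).tolist(),Q.mean(0).round(4))
E
sed -n 1p /dev/null; python3 - <<'E'
from h import *
c=pickle.load(open("w15.pkl","rb")); cv2.imwrite("pics/w15x.png",cv2.resize(c["color"][320:390,250:400],None,fx=5,fy=5,interpolation=cv2.INTER_CUBIC))
E
```

```text
inner width 0.05243325708443906 edge dir -11.264253559628889
nest by stops [ 0.5451 -0.2208]
cam in tool now [-7.190e-02 -2.073e-01 -1.000e-04]
[[-32.4, -34.5, -23.9], [-32.5, -34.5, 23.5], [31.6, -34.5, 24.4], [31.5, -34.5, -24.8]] [-0.0005 -0.0345 -0.0002]
```

View pics/w15x.png

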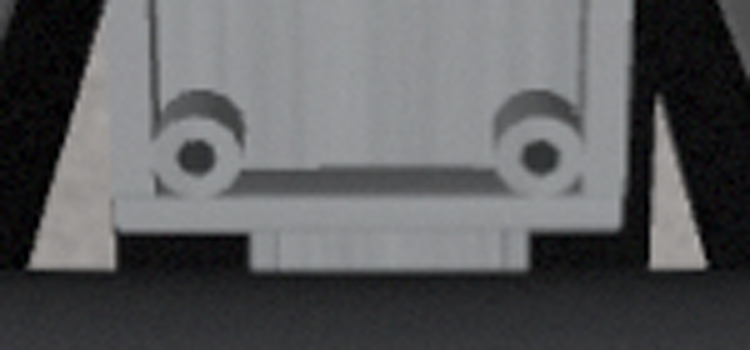

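```bash
python3 g.py .5452 -.2209 .003 -11.0
```

```text
t 23.75 q [-28.8  14.5  90.6   0.2  74.4 -17.8] p [ 0.546  -0.201   0.1333] w 0.0474 F [-0.3 -0.5 -0.2]
rotvec deg [-0.6  -0.09 -0.01]
shift cm, present axes [ 1.97 13.03  0.17]  target axes [ 1.97 13.03  0.3 ]
```

Emit:
jog_arm(
  commands=[
    [-0.6,-0.1,0,0.9,0,0.15,0.7],
    [0,0,0,1.07,1,0.15,0.7],
    [0,0,0,0,2,0,0.7],
    [0,0,0,0,2,0,0.7],
    [0,0,0,0,2,0,0.7],
    [0,0,0,0,2,0,0.7],
    [0,0,0,0,1.8,0,0.7],
    [0,0,0,0,1.2,0,0.7],
    [0,0,0,0,0.7,0,0.7],
    [0,0,0,0,0.3,0,0.7],
    [0,0,0,0,0,0,0.7],
    [0,0,0,0,0,0,0.7],
  ],
)

```text
time: 24.95
tool_pos: [0.5464, -0.2224, 0.0044]
tool_rot: [-0.45, 0.45, -0.545, 0.546]
contact_force: [0.6, 0.6, -0.9]
width: 0.0475
```

Emit:
jog_arm(
  commands=[
    [0,0,0,0,0,0,0.7],
    [0,0,0,0,0,0,0.7],
  ],
)

```text
time: 25.15
tool_pos: [0.5462, -0.2223, 0.0043]
tool_rot: [-0.45, 0.45, -0.545, 0.546]
contact_force: [0.5, 0.4, -0.6]
width: 0.0473
```

```bash
python3 g.py .5452 -.2209 -.0125 -11.0; python3 wv.py w16
```

```text
t 25.15 q [-30.5  24.6  94.1  -0.   61.1 -19.5] p [ 0.5462 -0.2223  0.0043] w 0.0473 F [ 0.5  0.4 -0.6]
rotvec deg [-0.11  0.01  0.06]
shift cm, present axes [-0.12  1.68 -0.12]  target axes [-0.11  1.68 -0.12]
```

View pics/w16.png

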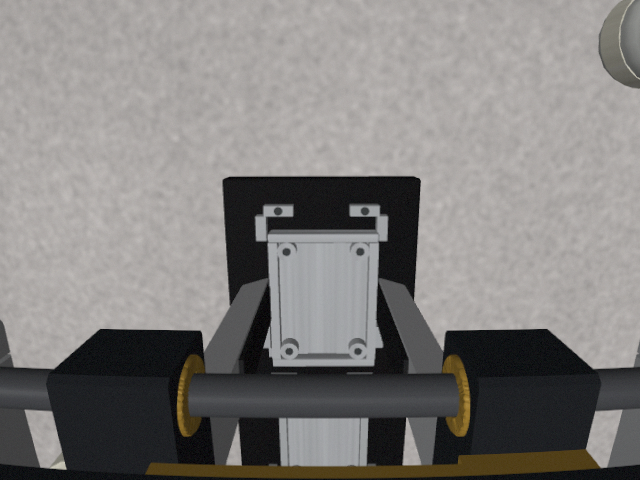

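```bash
python3 - <<'E'
from h import *
c=pickle.load(open("w16.pkl","rb")); cv2.imwrite("pics/w16y.png",cv2.resize(c["color"][165:265,210:430],None,fx=3.6,fy=3.6,interpolation=cv2.INTER_CUBIC))
cv2.imwrite("pics/w16x.png",cv2.resize(c["color"][320:380,230:420],None,fx=4.2,fy=4.2,interpolation=cv2.INTER_CUBIC))
E
```

```text
(no output)
```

View pics/w16y.png

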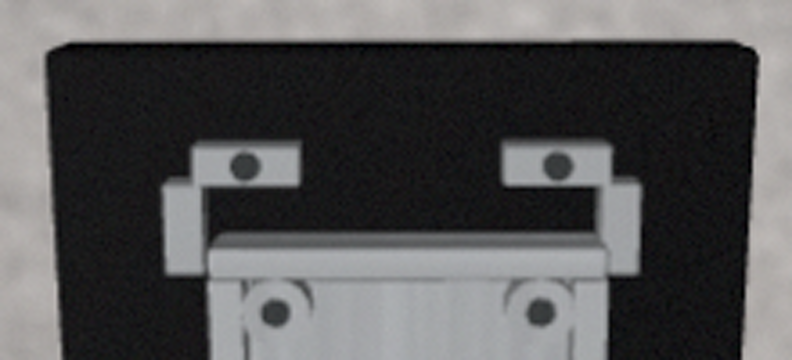

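View pics/w16x.png

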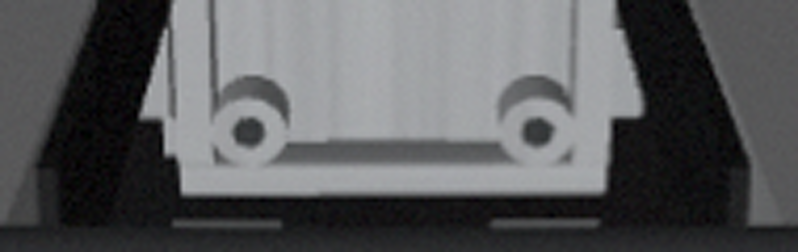

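```bash
python3 - <<'E'
from h import *
c=pickle.load(open("w16.pkl","rb"))
I=lambda p:np.array(p)/3.6+[210,165]-.4
J=lambda p:np.array(p)/4.2+[230,320]-.4
p=np.array([.5462,-.2223,.0043]); C=rot([-0.45,0.45,-0.545,0.546])
P=onplane(c,np.r_[I([(202,230),(599,230),(245,187),(557,187)]),J([(228,221),(545,221)])],.018)
print('stops in tool mm',(C.inv().apply(P-p)*1000).round(1).tolist())
P=onplane(c,I([(47,50),(757,50)]),.012); print('plate edge',(C.inv().apply(P-p)*1000).round(1).tolist())
# rim height = p.z+.0345
P=onplane(c,np.r_[I([(208,250),(607,250)]),J([(182,193),(608,193)])],p[2]+.0345);Q=C.inv().apply(P-p)*1000; print('cover rim',Q.round(1).tolist(),Q.mean(0).round(2))
E
```

```text
stops in tool mm [[-30.2, -13.8, -27.8], [-30.2, -13.7, 25.0], [-36.0, -13.8, -21.9], [-36.0, -13.7, 19.3], [47.4, -13.7, -21.2], [47.5, -13.6, 18.8]]
plate edge [[-53.6, -7.8, -48.6], [-53.5, -7.7, 46.3]]
cover rim [[-32.3, -34.6, -24.2], [-32.2, -34.5, 23.3], [31.1, -34.5, -24.0], [31.2, -34.4, 23.7]] [ -0.56 -34.5   -0.29]
```

Emit:
jog_arm(
  commands=[
    [0,0,0,-0.1,0,-0.1,0.7],
    [0,0,0,0,0,0,0.7],
    [0,0,0,0,0.4,0,0.7],
    [0,0,0,0,0.3,0,0.7],
    [0,0,0,0,0.3,0,0.7],
    [0,0,0,0,0.2,0,0.7],
    [0,0,0,0,0.2,0,0.7],
    [0,0,0,0,0,0,0.7],
    [0,0,0,0,0,0,0.7],
    [0,0,0,0,0,0,0.7],
  ],
)

```text
time: 26.2
tool_pos: [0.545, -0.2209, -0.0104]
tool_rot: [-0.45, 0.45, -0.545, 0.546]
contact_force: [-0.3, -0.0, -1.1]
width: 0.0477
```

```bash
python3 g.py .5452 -.2209 -.0125 -11.0; python3 wv.py w17; python3 - <<'E'
from h import *
c=pickle.load(open("w17.pkl","rb")); cv2.imwrite("pics/w17y.png",cv2.resize(c["color"][165:385,210:430],None,fx=2.7,fy=2.7,interpolation=cv2.INTER_CUBIC))
E
```

```text
t 26.2 q [-30.5  25.7  94.6  -0.   59.6 -19.5] p [ 0.545  -0.2209 -0.0104] w 0.0477 F [-0.3 -0.  -1.1]
rotvec deg [-0.05 -0.    0.04]
shift cm, present axes [-0.    0.21  0.02]  target axes [-0.    0.21  0.02]
```

View pics/w17y.png

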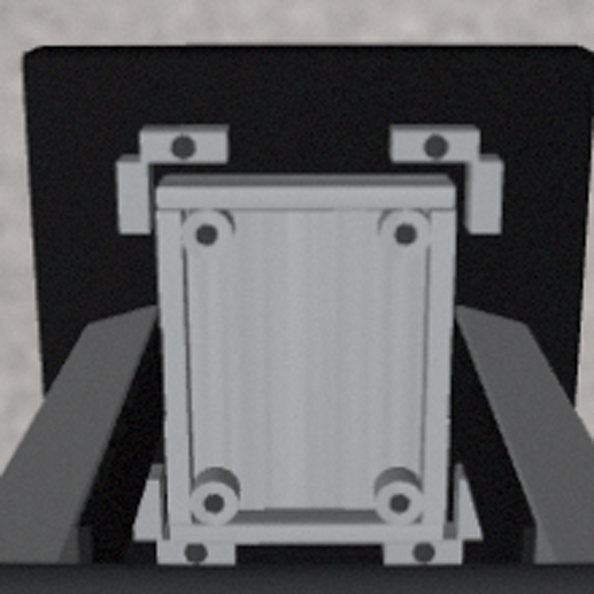

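The cover sits inside all four corner stops. I'll lower it in 0.5–1 mm steps and watch the force.

Emit:
jog_arm(
  commands=[
    [0,0,0,0,0.1,0,0.7],
    [0,0,0,0,0.05,0,0.7],
    [0,0,0,0,0,0,0.7],
    [0,0,0,0,0,0,0.7],
  ],
)

```text
time: 26.65
tool_pos: [0.545, -0.2209, -0.0116]
tool_rot: [-0.45, 0.45, -0.545, 0.546]
contact_force: [-1.5, 0.5, 2.5]
width: 0.0477
```

Emit:
jog_arm(
  commands=[
    [0,0,0,0,0.05,0,0.7],
    [0,0,0,0,0,0,0.7],
    [0,0,0,0,0,0,0.7],
  ],
)

```text
time: 26.95
tool_pos: [0.545, -0.2209, -0.0116]
tool_rot: [-0.45, 0.45, -0.545, 0.546]
contact_force: [-2.2, 0.8, 6.4]
width: 0.0476
```

Emit:
jog_arm(
  commands=[
    [0,0,0,0,0.05,0,0.7],
    [0,0,0,0,0,0,0.7],
    [0,0,0,0,0,0,0.7],
  ],
)

```text
time: 27.25
tool_pos: [0.545, -0.2209, -0.0116]
tool_rot: [-0.45, 0.45, -0.545, 0.546]
contact_force: [-3.4, 1.3, 8.8]
width: 0.0473
```

It's seated: the force rises while z stays at -11.6 mm. I'll ease off slightly, open and withdraw.

Emit:
jog_arm(
  commands=[
    [0,0,0,0,-0.1,0,0.7],
    [0,0,0,0,0,0,0.7],
    [0,0,0,0,0,0,0.35],
    [0,0,0,0,0,0,0.35],
    [0,0,0,0,0,0,0.35],
    [0,0,0,0,0,0,0.35],
    [0,0,0,0,-0.5,0,0.35],
    [0,0,0,0,-1,0,0.35],
    [0,0,0,0,-2,0,0.35],
    [0,0,0,0,-3,0,0.35],
    [0,0,0,0,-3,0,0.35],
    [0,0,0,0,-3,0,0.35],
  ],
)

```text
time: 28.45
tool_pos: [0.5449, -0.2208, 0.1152]
tool_rot: [-0.45, 0.45, -0.545, 0.546]
contact_force: [0.7, -0.1, 0.5]
width: 0.0612
```

Emit:
jog_arm(
  commands=[
    [0,0,0,2,-2,0,0.35],
    [0,0,0,3,-1,0,0.35],
    [0,0,0,3,0,0,0.35],
    [0,0,0,2,0,0,0.35],
    [0,0,0,0,0,0,0.35],
    [0,0,0,0,0,0,0.35],
  ],
)

```text
time: 29.05
tool_pos: [0.5254, -0.3182, 0.1426]
tool_rot: [0.45, -0.449, 0.546, -0.546]
contact_force: [0.0, -0.1, 0.4]
width: 0.0611
```

```bash
python3 g.py; python3 wv.py w18; python3 wv.py s18 scene; python3 wv.py t18 top; python3 - <<'E'
from h import *
c=pickle.load(open("w18.pkl","rb"));s=pickle.load(open("s18.pkl","rb"))
cv2.imwrite("pics/s18z.png",cv2.resize(s["color"][100:400,120:520],None,fx=2,fy=2,interpolation=cv2.INTER_CUBIC))
E
```

```text
t 29.05 q [-39.3  18.2  84.6   0.   77.2 -28.3] p [ 0.5254 -0.3182  0.1426] w 0.0611 F [ 0.  -0.1  0.4]
```

View pics/w18.png

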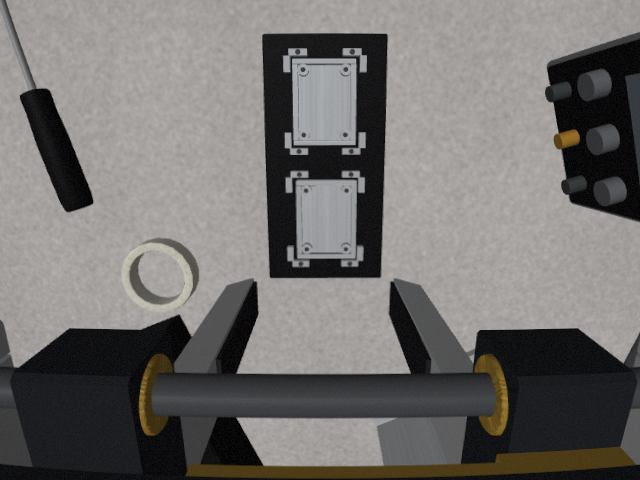

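View pics/s18z.png

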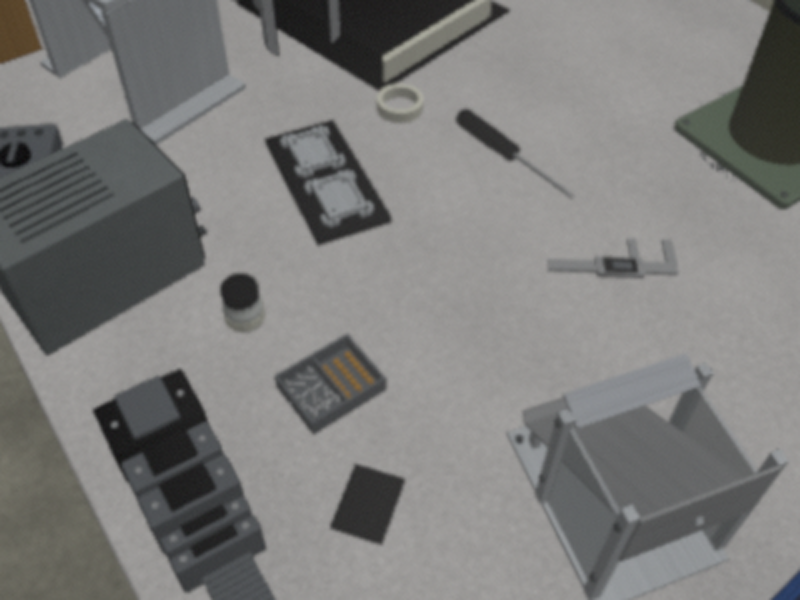

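The wrist view shows the new cover in the free nest at (324,102), open side up like its neighbour at (326,218). In the scene view the tray, jar, gaskets and finished cover look unmoved. I'll do a quick height check, then hand in.

```bash
python3 - <<'E'
from h import *
c=pickle.load(open("w18.pkl","rb"));P=cloud(c)[...,2]
print('new floor corners',[np.median(P[v-3:v+4,u-3:u+4]).round(4) for u,v in((312,80),(338,80),(312,125),(338,125))])
print('old floor corners',[np.median(P[v-3:v+4,u-3:u+4]).round(4) for u,v in((314,200),(338,200),(314,238),(338,238))])
a=pickle.load(open("d0.pkl","rb"))["scene"]["color"].astype(int);b=pickle.load(open("s18.pkl","rb"))["color"].astype(int)
for n,(x0,x1,y0,y1) in dict(tray=(255,316,265,316),jar=(228,256,235,268),gask=(283,325,330,373),done=(258,296,158,188)).items(): print(n,abs(a-b)[y0:y1,x0:x1].mean().round(2),abs(a-b)[400:470,250:300].mean().round(2))
E
python3 -c "
from rig import arm
print(arm.sign_off())"
```

```text
new floor corners [np.float64(0.0169), np.float64(nan), np.float64(0.0165), np.float64(0.0165)]
old floor corners [np.float64(nan), np.float64(0.0167), np.float64(0.0168), np.float64(0.0166)]
tray 2.54 3.07
jar 2.42 3.07
gask 2.38 3.07
done 2.78 3.07
the job is handed in; nothing more can be done
None
```

The cover was turned over on the chute and set down in the free nest, open side up like its neighbour. I handed the job in at about 29 s of robot time; the hand-in reports no verdict.

- **Turning it over:** I let the cover go level, 12 mm above the lip edge, with its middle about 10 mm past it. It tipped over and slid to the stop.
- **Placing it:** I gripped it square to the bed, carried it to the nest and lowered it in small steps until it seated. The contact force was about 9 N at most.
- **Last checks:** The wrist view shows it inside all four corner stops. Its floor reads 16.5–16.9 mm, so it lies level and matches the neighbour's 16.6–16.8 mm; one of the four corner readings was blank on each cover. The tray, jar, gaskets and finished cover match the first picture to within image noise.
- **What went wrong or disagreed:** The first two grasps closed above the cover without touching it. Both cameras put the fingertips about 28–30 mm short of the reported TCP, so I used 28 mm for every later move. Where the scene and top cameras differed by a few millimetres on the chute and carrier, I went by close-up wrist views.

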